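# Nest the prep bowls in the carrier and latch the hold-down arm

### The arm

A 7-joint arm with a two-finger parallel gripper is mounted at the origin on a cart in front of the work surface, level with it; the furniture and walls round the work are solid. World frame = base frame: x ahead of the robot, y to its left, z up, the work surface at z = 0. Lengths are in m, angles in rad, forces in N, time in s.
With the tool pointing down it reaches from about 0.35 to 0.9 m from the base axis. Payload 8.1 kg.
Tool frame: the origin (TCP) lies midway between the tips of the shut fingers; the grasp point (between the pads) lies 19 mm behind it; x points along the fingers, z is the direction in which the jaws open and shut, and the axes are right-handed (so a half turn about x gives the same grasp; the last joint's range is limited). The gripper opens to 92 mm and grips with 3 to 60 N. Pads are 19 mm wide; open, the fingers measure 130 mm over their backs; the gripper's body (75 mm by 190 mm) begins 47 mm behind the grasp point.
Start: joints at [-1.301, 0.434, 0.025, 1.573, -0.012, 1.134, -0.075], TCP at [0.228, 0.582, 0.227] pointing down, gripper open.
Joint ranges: [-2.62, 2.62], [-0.44, 2.09], [-1.27, 1.32], [0.08, 2.57], [-1.32, 4.46], [0.12, 2], [-2.74, 2.74]. Speed limits (rad/s): [2.22, 2.22, 3.01, 3.01, 3.14, 3.14, 3.14].

### API

Orientations are given as a rotation vector (axis times angle).
In Python, from cell import arm, optics, finder gives the robot as it stands.
- The arm moves only by the tool send_rows, never from a script. Its argument "rows" is a list that holds one entry, the list of rows, each a list of 7 numbers: the shift along the tool's x, y, z in mm, then the turn, a rotation vector about the tool's x, y, z in degrees, then the opening in per cent of the stroke, from 0 (shut) to 100 (fully open). A call has exactly 8 rows; each row is the pose to reach, as a shift and turn from the pose commanded when the call began, along the tool's axes at that moment; what a row does not reach only later rows make up. A row lasts 1/10 s, in which the tool goes at most 50 mm and 8.59 degrees, less where a joint would pass 70% of its speed; a pose out of reach is approached as far as the arm can. A call with a gripper value outside its range is refused whole. The fingers move at their own pace and stop on an object; "grip_force" is the grip in N (left out, the last holds). Time passes only in rows, so rows that repeat a pose let the fingers close, or fill a call up. It gives the time, the measured TCP pose, the force and the opening at its end, in the units of the state.
- arm.observe(): the state, without advancing time (a new reading comes with each control period).
- optics.get_image(name): name is "side" or "top"; returns (picture, depth): 420x560x3 uint8, red, green, blue; 420x560 float32, m along the optical axis (not along the pixel's ray), 0 where there is no reading.
- optics.get_calibration(name): a dict with "camera_matrix" (3x3 intrinsics, pixels), "position" and "orientation" of the camera in the world. Camera axes: x right, y up, looking along -z (the intrinsics and any distortion apply to the point x, -y, -z); pixel columns grow to the right and rows downward; lengths in m; the calibration is good to about 2 mm. A picture is of the moment at which its call begins. get_calibration takes no time and is no camera call.
- arm.sign_off(): hands the job in, once; it reports no verdict.
Trained networks look in the newest picture that a camera, given by its name, has taken for a name from the list of things; names that differ only in an ending like _2 or _b are one class to them, and where a whole thing is asked for, a point or a joint stands for the part that bears it (a point fixed in the world has none). Each returns a list of dicts, best first, with "confidence" (0 to 1); they miss things now and then, are a little off and sometimes report something else, mostly with a low value. They report only what shows in the picture. A call takes as long as a camera call. They do not tell look-alikes from the thing itself.
- finder.search_frame(camera, thing): "bbox" ([left, top, width, height] in pixels, round what is visible of it).
- finder.regions_of(camera, thing): "region" (420x560 bool, what is visible of it) and "bbox" ([left, top, width, height] in pixels, round what is visible of it).
- finder.place_of(camera, thing): "xy" ([column, row] in pixels: a listed point, or the origin of a listed thing).
The state is a dict: "clock": time; "joints": joint angles; "dq": joint speeds; "joint_efforts": joint torques, N m; "position": TCP position; "ee_rot": TCP orientation; "force": force on the tool from outside, world axes, zero at the start; "ft_torque": the same for the moment, N m; "width": opening from 0.0 (shut) to 1.0 (fully open).
Only numpy, scipy, OpenCV 4.12 (cv2) and the standard library are available. Lean on these libraries where they do the work, as an engineer would, in place of code of your own. Each camera call takes 0.05 s, during which the arm holds its last target.

### The job

Get the bowl carrier ready to travel: take the pepper jar out of the bowl in the carrier and stand it upright on the worktop right beside the salt jar, without knocking either jar over. Then nest all the loose steel bowls that stand to either side of the carrier, level and concentric, into the bowl in the carrier, and when the stack is complete press the sprung hold-down arm down over it until it clicks and stays down by itself.

Things in the scene. Friction and masses are not known exactly. Their poses are not given: they have to be found in the camera images.
- carrier: fixed bowl carrier: white base plate, 10 mm thick, x -95 to +165 mm, y -75 to +75 mm, with four 8 mm studs round the seat of the lowest bowl, and an aluminium hinge tower (44 x 54 mm, 154 mm high, centred at x = +125 mm) that bears the hold-down arm and its ball detent. Origin: on the worktop under the seat's centre; x points from seat to tower, z up
- carrier_seat (a point): centre of the bowl seat, on the top face of the base plate (10 mm above the worktop); axes as the carrier's
- carrier_hinge (a point): hinge axis of the hold-down arm: 125 mm along the carrier's +x from the seat centre, 136 mm above the worktop; the axis runs along the carrier's y
- hold_arm (a joint): hold-down arm, rad: 0 = raised, leaning 75 degrees above level (its spring holds it there); 1.30 = stop, down and level over the stack. It needs about 2 N at the handle to move and 6 N to pass the ball detent between 0.87 and 1.2; beyond that it stays down by itself (reads 1.29). Down, its rubber pad is 112 mm above the plate, clear of five nested bowls but not of the pepper jar
- lever_grip (a point): centre of the red cross handle: a round bar 20 mm thick, 90 mm long along the carrier's y, at the end of the arm, 180 mm from the hinge axis. Raised: 309 mm above the worktop, 77 mm along carrier +x from the seat centre; down: 136 mm up, at x = -55 mm. Press it with shut fingertips from behind and above, along its arc about the hinge
- base_bowl: steel bowl that already stands in the carrier's seat between the studs and stays there; 124 mm across, 45 mm high, inner floor 6 mm above its underside. Origin: centre of its underside, z up
- bowl_1: loose steel prep bowl like base_bowl, upright on the worktop (absent in some starts). Origin: centre of underside, z up. Outer radius 38 mm at the foot, 54 at 24 up, 62 at the rim, 45 high; wall 3 to 5 mm thick, flaring 20 degrees near the rim (its middle: radius 59 at 42 up, 54 at 30 up); about 85 g; take it by the rim. Nested, it sits 15 mm higher than the bowl below and centres itself
- bowl_2: loose steel prep bowl like base_bowl, upright on the worktop (absent in some starts). Origin: centre of underside, z up. Outer radius 38 mm at the foot, 54 at 24 up, 62 at the rim, 45 high; wall 3 to 5 mm thick, flaring 20 degrees near the rim (its middle: radius 59 at 42 up, 54 at 30 up); about 85 g; take it by the rim. Nested, it sits 15 mm higher than the bowl below and centres itself
- bowl_3: loose steel prep bowl like base_bowl, upright on the worktop (absent in some starts). Origin: centre of underside, z up. Outer radius 38 mm at the foot, 54 at 24 up, 62 at the rim, 45 high; wall 3 to 5 mm thick, flaring 20 degrees near the rim (its middle: radius 59 at 42 up, 54 at 30 up); about 85 g; take it by the rim. Nested, it sits 15 mm higher than the bowl below and centres itself
- bowl_4: loose steel prep bowl like base_bowl, upright on the worktop (absent in some starts). Origin: centre of underside, z up. Outer radius 38 mm at the foot, 54 at 24 up, 62 at the rim, 45 high; wall 3 to 5 mm thick, flaring 20 degrees near the rim (its middle: radius 59 at 42 up, 54 at 30 up); about 85 g; take it by the rim. Nested, it sits 15 mm higher than the bowl below and centres itself
- pepper_jar: spice jar with a plain red cap and a dark green label, 45 mm in diameter and 108 mm high, 110 g, standing upright in base_bowl at the start (its foot 6 mm above the bowl's underside). Origin: centre of its underside, z up; the cap (radius 22) spans 87 to 108 mm
- salt_jar: spice jar with a red cap, green on top, 47 mm in diameter and 97 mm high, loose, upright on the worktop at the back, on the left or on the right. Origin: centre of its underside, z up
- label_roll: bystander: roll of white labels lying flat on the worktop, 72 mm in diameter, 50 mm high, loose, on the side where the salt jar is not. Origin: centre of its underside
Mind the look-alikes: they are no part of the job. What is meant by the pepper_jar is not pink, and is the smaller of those in its own colour.

How it is judged:
On the way, in this order (a step that is already met when the one before it is completed fails the run):
1. the pepper jar stands upright on the worktop beside the salt jar (horizontal distance between pepper_jar and salt_jar below 0.13 m and angle between each of pepper_jar, salt_jar's own z axis and vertical below 0.1 rad and height (world z) of each of pepper_jar, salt_jar below 0.008 m and contact force between the fingers and pepper_jar below 0.2 N), for 0.2 s.
2. all the bowls are nested level and concentric in the bowl in the carrier, and let go (horizontal distance between each of base_bowl, bowl_1, bowl_2, bowl_3, bowl_4 and carrier_seat below 0.01 m and angle between each of base_bowl, bowl_1, bowl_2, bowl_3, bowl_4's own z axis and vertical below 0.1 rad and z of base_bowl in the frame of carrier_seat between -0.003 and 0.004 m and z of bowl_1 in the frame of carrier_seat between -0.003 and 0.066 m and z of bowl_2 in the frame of carrier_seat between -0.003 and 0.066 m and z of bowl_3 in the frame of carrier_seat between -0.003 and 0.066 m and z of bowl_4 in the frame of carrier_seat between -0.003 and 0.066 m and contact force between the fingers and bowl_1 below 0.2 N and contact force between the fingers and bowl_2 below 0.2 N and contact force between the fingers and bowl_3 below 0.2 N and contact force between the fingers and bowl_4 below 0.2 N and contact force between the fingers and base_bowl below 0.2 N and linear speed of each of bowl_1, bowl_2, bowl_3, bowl_4, base_bowl below 0.03 m/s), for 0.3 s.
3. the hold-down arm is down and stays down by itself, untouched (value of joint hold_arm above 1.22 rad and contact force between each of the arm, the fingers and hold_arm below 0.2 N), for 0.4 s.
At the end, for the whole second after the job is handed in: both jars upright on the worktop, axes under 130 mm apart; every bowl present nested: within 10 mm of the seat axis, tilt under 0.1 rad, underside at most 66 mm above the seat (base bowl 4), at rest; arm held by its detent above 1.22 rad, untouched (all of step 2 and all of step 3 and horizontal distance between pepper_jar and salt_jar below 0.13 m and angle between each of pepper_jar, salt_jar's own z axis and vertical below 0.1 rad and height (world z) of each of pepper_jar, salt_jar below 0.008 m).
It fails at once if the pepper jar or the salt jar is knocked over (angle between any of pepper_jar, salt_jar's own z axis and vertical above 0.9 rad).
Of bowl_1, bowl_2, bowl_3, bowl_4 only 3 to 4 are there at a start; the rules pass over those that are not, and their reading is None.
At some moment in a run one of bowl_1, bowl_2, bowl_3, bowl_4 may be knocked a few centimetres aside while the robot is not near it.
It also fails if it takes over 205 s, if anything falls off the work surface, if the arm or the gripper's body presses on something with over 40 N, if the wrist force passes 120 N, or if a joint passes its speed limit or range.

## Working session

There is one attempt and no reset: what is moved stays moved. The work goes in short steps, Python scripts to look and compute and a tool call to move; the robot and the scene stay as the last step left them, time stands still between calls to the robot, and variables do not carry over. Pictures are saved under pics/ and viewed, and the job is handed in when it is done.

Besides the shell and the picture viewer there is one more tool, called as name([rows], argument=value, ...), one row to a line, values as JSON. send_rows: Moves the arm, as the interface text tells. Its arguments: {"type":"object","properties":{"rows":{"type":"array"},"grip_force":{"type":"number"}},"required":["rows"]}

```bash
ls; mkdir -p pics
python3 - <<'E'
from cell import arm, optics, finder
import cv2, numpy as np
s=arm.observe(); print(s)
for n in("side","top"):
    p,d=optics.get_image(n); cv2.imwrite(f"pics/{n}0.png",p[:,:,::-1]); np.save(f"{n}0.npy",d)
    print(n,optics.get_calibration(n))
E
```

```text
pics
{'clock': 0.0, 'joints': array([-1.30061095,  0.43522773,  0.02490117,  1.57405691, -0.01162018,
        1.13397996, -0.07509114]), 'dq': array([ 1.06620813e-05,  1.67844341e-03,  1.54529738e-05,  8.49917394e-05,
        1.67303734e-03,  1.02518293e-03, -4.00094739e-04]), 'joint_efforts': array([-7.11962894e-04, -6.67855024e+01,  9.84521583e-01, -3.14455104e+01,
       -6.08005025e-02,  4.30322159e-02,  1.51814506e-04]), 'position': array([0.22746042, 0.58161658, 0.22595671]), 'ee_rot': array([-0.93129295,  1.36404899,  0.92974981]), 'force': array([0.0792076 , 0.3544302 , 0.26156373]), 'ft_torque': array([-0.04947848,  0.00215131, -0.0283874 ]), 'width': 0.9998237863244279}
side {'camera_matrix': array([[495.99838292,   0.        , 279.85909542],
       [  0.        , 495.99838292, 212.8287855 ],
       [  0.        ,   0.        ,   1.        ]]), 'position': array([ 0.46519543, -1.34219553,  0.89939849]), 'orientation': array([ 1.0759398 , -0.03832081, -0.04437271])}
top {'camera_matrix': array([[467.55710545,   0.        , 273.95272772],
       [  0.        , 467.55710545, 202.57663799],
       [  0.        ,   0.        ,   1.        ]]), 'position': array([0.37000324, 0.02228473, 1.61221298]), 'orientation': array([ 0.08204802, -0.11180654, -1.58595274])}
```

View pics/side0.png

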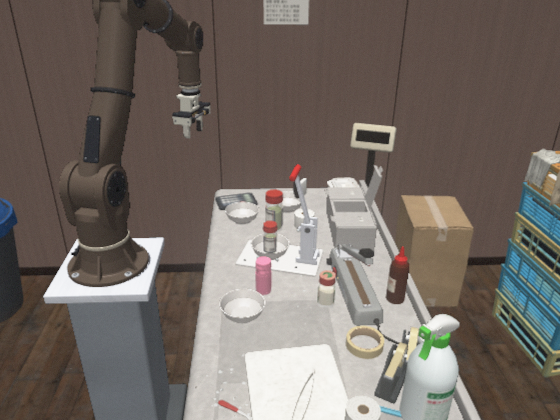

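View pics/top0.png

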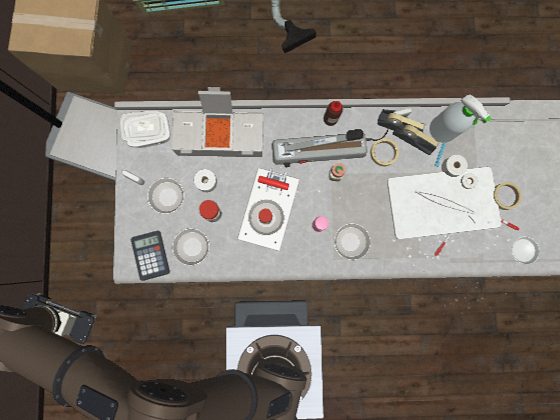

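The top view shows pepper in the carrier bowl at (265,215), a larger red-cap look-alike at (209,210), pink at (321,223), and salt at (338,171). The loose bowls are at (165,195), (191,246) and (352,240), with a smaller white dish at (524,250).

```bash
cat > h.py <<'E'
from cell import arm, optics, finder
import cv2, numpy as np
from scipy.spatial.transform import Rotation as R
from scipy.optimize import least_squares
def look(n,tag=None):
    p,d=optics.get_image(n)
    if tag: cv2.imwrite(f"pics/{tag}.png",np.ascontiguousarray(p[:,:,::-1]))
    return p,d,cloud(n,d)
def cloud(n,d):
    c=optics.get_calibration(n);K=c['camera_matrix']
    v,u=np.mgrid[0:d.shape[0],0:d.shape[1]]
    P=np.stack([(u-K[0,2])/K[0,0]*d,-(v-K[1,2])/K[1,1]*d,-d],-1)
    W=P@R.from_rotvec(c['orientation']).as_matrix().T+c['position']
    W[d<=0]=np.nan
    return W
def circ(xy):
    x0=xy.mean(0)
    r=least_squares(lambda p:np.hypot(xy[:,0]-p[0],xy[:,1]-p[1])-p[2],[*x0,.05],loss='soft_l1',f_scale=.003)
    return r.x
def px(n,p):
    c=optics.get_calibration(n);K=c['camera_matrix']
    q=R.from_rotvec(c['orientation']).inv().apply(np.array(p)-c['position'])
    return K[0,0]*q[0]/-q[2]+K[0,2], K[1,1]*-q[1]/-q[2]+K[1,2]
def st():
    s=arm.observe();M=R.from_rotvec(s['ee_rot']).as_matrix()
    print('t',round(s['clock'],2),'pos',s['position'].round(4),'x',M[:,0].round(3),'y',M[:,1].round(3),'z',M[:,2].round(3),'F',s['force'].round(1),'w',round(s['width'],3),'j',s['joints'].round(2))
    return s,M
E
python3 - <<'E'
from h import *
st()
p,d,W=look("top")
for nm,(u,v) in dict(pepper=(265,216),big=(209,210),pink=(321,223),salt=(338,171),b1=(165,195),b2=(191,246),b3=(352,240),small=(524,250),roll=(205,180)).items():
    A=W[v-25:v+26,u-25:u+26].reshape(-1,3); A=A[~np.isnan(A[:,0])]
    z=np.nanmedian(W[v-2:v+3,u-2:u+3].reshape(-1,3),0)
    out=[nm,z.round(3)]
    if nm[0]=='b' and nm!='big' or nm=='small':
        S=A[(A[:,2]>.036)&(A[:,2]<.055)]
        if len(S)>8: out+=['rim',len(S),circ(S[:,:2]).round(4)]
    else:
        S=A[(abs(A[:,2]-z[2])<.006)]; S=S[np.hypot(*(S[:,:2]-z[:2]).T)<.06]; out+=['disc',len(S),S.mean(0).round(4), (np.ptp(S,axis=0)).round(3)]
    print(*out)
for t in ["bowl_1","base_bowl","pepper_jar","salt_jar","label_roll"]:
    print(t,[(np.round(r['xy']),round(r['confidence'],2)) for r in finder.place_of("top",t)])
for t in ["carrier_seat","carrier_hinge","lever_grip"]:
    print(t,[(np.round(r['xy']),round(r['confidence'],2)) for r in finder.place_of("top",t)])
c=p[90:270,110:400];cv2.imwrite("pics/z1.png",cv2.resize(c,None,fx=2.7,fy=2.7,interpolation=2)[:,:,::-1])
E
```

```text
t 0.1 pos [0.2276 0.5816 0.226 ] x [-0.    -0.001 -1.   ] y [-0.931  0.364 -0.   ] z [ 0.364  0.931 -0.001] F [-0.7  0.3 -0.9] w 0.998 j [-1.3   0.44  0.02  1.57 -0.01  1.13 -0.08]
pepper [0.511 0.022 0.123] disc 141 [0.5149 0.023  0.123 ] [0.043 0.042 0.012]
big [0.531 0.198 0.145] disc 245 [0.5346 0.2028 0.1441] [0.057 0.054 0.011]
pink [ 0.487 -0.159  0.108] disc 133 [ 0.4887 -0.1582  0.1073] [0.042 0.042 0.011]
salt [ 0.659 -0.221  0.097] disc 133 [ 0.6645 -0.2215  0.0961] [0.045 0.043 0.011]
b1 [0.601 0.366 0.003] rim 171 [0.5947 0.3581 0.0594]
b2 [0.424 0.276 0.004] rim 178 [0.4213 0.2729 0.0594]
b3 [ 0.435 -0.276  0.005] rim 175 [ 0.4292 -0.2666  0.059 ]
small [ 0.39  -0.869  0.006]
roll [0.652 0.229 0.001] disc 447 [6.517e-01 2.283e-01 2.000e-04] [0.119 0.119 0.012]
bowl_1 [(array([167., 196.]), 0.77), (array([350., 242.]), 0.63), (array([191., 245.]), 0.57)]
base_bowl [(array([266., 218.]), 0.98)]
pepper_jar [(array([212., 212.]), 0.86), (array([320., 226.]), 0.74), (array([266., 216.]), 0.46)]
salt_jar [(array([335., 176.]), 0.78)]
label_roll [(array([202., 184.]), 0.6)]
carrier_seat [(array([268., 219.]), 0.77)]
carrier_hinge [(array([277., 174.]), 0.71)]
lever_grip [(array([267., 220.]), 0.56)]
```

View pics/z1.png

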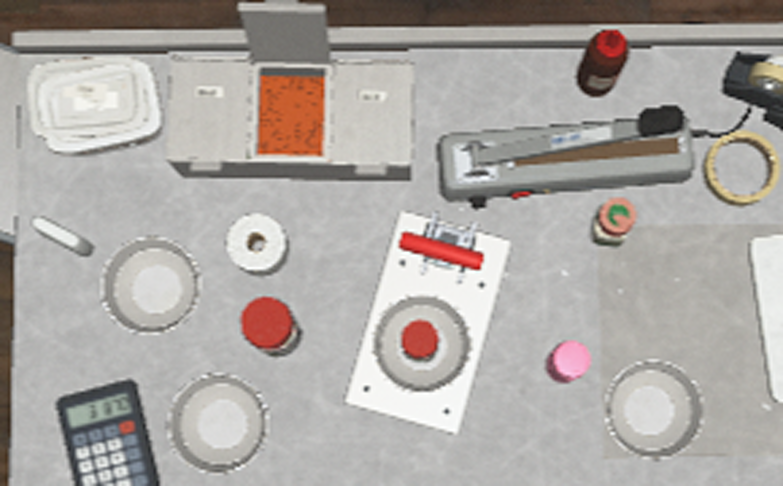

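```bash
cat >> h.py <<'E'
def bowl(W,c,zlo=.036,zhi=.055,r=.075):
    A=W.reshape(-1,3);A=A[~np.isnan(A[:,0])]
    S=A[(A[:,2]>zlo)&(A[:,2]<zhi)&(np.hypot(A[:,0]-c[0],A[:,1]-c[1])<r)]
    return len(S),circ(S[:,:2]).round(4),S[:,2].max().round(3)
E
python3 - <<'E'
from h import *
st()
p,d,W=look("top"); print(bowl(W,(.51,.018),.046,.066))
A=W.reshape(-1,3);A=A[~np.isnan(A[:,0])]
S=A[(abs(A[:,2]-.010)<.004)&(abs(A[:,0]-.55)<.2)&(abs(A[:,1])<.15)]
rgb=p.reshape(-1,3)
hs=(W[:,:,2]>.005)&(W[:,:,2]<.016)&(p.min(2)>200)
n,l,s,c=cv2.connectedComponentsWithStats(hs.astype(np.uint8))
k=[i for i in range(1,n) if s[i][0]<260<s[i][0]+s[i][2] and s[i][1]<235<s[i][1]+s[i][3]]
print([s[i] for i in k])
m=np.isin(l,k); Q=W[m][:,:2]
rect=cv2.minAreaRect((Q*1000).astype(np.float32)); print(rect, Q.shape)
bx=cv2.boxPoints(rect);print(bx.round(1))
for (x,y) in [(.59,-.19),(.59,-.16)]:
    S=A[(np.hypot(A[:,0]-x,A[:,1]-y)<.13)]; print((x,y),S[S[:,2]>.03][:,2].max(), S[S[:,2]>.11][:5].round(3))
# arm/handle points
S=A[(A[:,2]>.17)&(abs(A[:,0]-.6)<.12)&(abs(A[:,1])<.12)]
hi=S[S[:,2]>S[:,2].max()-.02];print('handle',len(hi),hi.mean(0),hi.min(0),hi.max(0))
stp=A[(A[:,0]>.6)&(A[:,1]<-.03)&(A[:,1]>-.3)];print('stapler max',stp[:,2].max())
E
```

```text
t 0.55 pos [0.2277 0.582  0.2267] x [ 0. -0. -1.] y [-0.931  0.364 -0.   ] z [ 0.364  0.931 -0.   ] F [ 0.5 -0.1  0.3] w 1.0 j [-1.3   0.43  0.02  1.57 -0.01  1.13 -0.08]
(179, array([0.5156, 0.0208, 0.059 ]), np.float64(0.066))
[array([ 238,  168,   60,   83, 1362], dtype=int32)]
((548.1885986328125, 10.145050048828125), (147.56048583984375, 257.2548828125), 73.26508331298828) (1362, 2)
[[403.8 -23.5]
 [650.1 -97.5]
 [692.6  43.8]
 [446.3 117.8]]
(0.59, -0.19) 0.11452191797458067 [[ 0.506 -0.152  0.113]
 [ 0.506 -0.156  0.112]
 [ 0.506 -0.162  0.111]
 [ 0.503 -0.152  0.11 ]
 [ 0.503 -0.156  0.11 ]]
(0.59, -0.16) 0.32225421147564526 [[ 0.647 -0.044  0.155]
 [ 0.644 -0.044  0.153]
 [ 0.642 -0.044  0.15 ]
 [ 0.638 -0.041  0.152]
 [ 0.638 -0.044  0.152]]
handle 219 [ 0.58724369 -0.00083912  0.31570507] [ 0.56771053 -0.04415122  0.30699684] [0.60775445 0.04281926 0.32543927]
stapler max 0.21088602195127137
```

```bash
cat >> h.py <<'E'
YAW=np.deg2rad(-16.7); CX=np.array([np.cos(YAW),np.sin(YAW),0]); CY=np.array([-np.sin(YAW),np.cos(YAW),0]); SEAT=np.array([.515,.0205,0])
def pose(z,tilt=0,axis=None):
    # tool z dir horizontal z; tool x down, tilted about tool y by tilt deg (tips move toward +z horizontally)
    z=np.array(z,float);z/=np.linalg.norm(z);x=np.array([0,0,-1.]);t=np.deg2rad(tilt)
    x2=x*np.cos(t)+z*np.sin(t); z2=z*np.cos(t)-x*np.sin(t)
    return np.stack([x2,np.cross(z2,x2),z2],1)
def delta(P,M2):
    s,M=st()
    d=M.T@(np.array(P)-s['position'])*1000
    r=np.rad2deg(R.from_matrix(M.T@M2).as_rotvec())
    print('shift',d.round(1),'turn',r.round(1),'dist',np.linalg.norm(d).round(0),'ang',np.linalg.norm(r).round(1))
E
python3 - <<'E'
from h import *
delta((.515,.022,.21),pose(CY))
E
```

```text
t 0.6 pos [0.2276 0.5821 0.2267] x [ 0.  0. -1.] y [-0.931  0.364 -0.   ] z [0.364 0.931 0.   ] F [-0.1  0.2  0.6] w 1.003 j [-1.3   0.43  0.02  1.57 -0.01  1.13 -0.08]
shift [  16.7 -471.6 -416.9] turn [-4.7  0.   0. ] dist 630.0 ang 4.7
```

send_rows([
  [[0, -15, -14, 0, 0, 0, 100], [0, -45, -40, 0, 0, 0, 100], [0, -80, -70, -1, 0, 0, 100], [0, -115, -100, -1, 0, 0, 100], [0, -150, -132, -2, 0, 0, 100], [0, -185, -162, -2, 0, 0, 100], [0, -215, -190, -3, 0, 0, 100], [0, -235, -208, -3, 0, 0, 100]],
])

```text
clock: 1.4
position: [0.3721, 0.2996, 0.227]
ee_rot: [-0.969, 1.344, 0.968]
force: [-0.3, 1.2, 0.6]
width: 0.997
```

```bash
python3 -c "
from h import *
delta((.515,.022,.21),pose(CY))"
```

```text
t 1.4 pos [0.3721 0.2996 0.227 ] x [ 0.001 -0.    -1.   ] y [-0.948  0.317 -0.001] z [ 0.317  0.948 -0.   ] F [-0.3  1.2  0.6] w 0.997 j [-0.89  0.19  0.12  1.93 -0.03  1.02  0.49]
shift [  17.2 -223.6 -217.9] turn [-1.8 -0.   0. ] dist 313.0 ang 1.8
```

send_rows([
  [[2, -25, -24, 0, 0, 0, 100], [5, -62, -60, 0, 0, 0, 100], [8, -100, -97, -1, 0, 0, 100], [11, -138, -134, -1, 0, 0, 100], [14, -175, -170, -1.8, 0, 0, 100], [17, -205, -200, -1.8, 0, 0, 100], [17, -220, -214, -1.8, 0, 0, 100], [17, -223.6, -217.9, -1.8, 0, 0, 100]],
])

```text
clock: 2.2
position: [0.5154, 0.0219, 0.2098]
ee_rot: [-0.991, 1.334, 0.989]
force: [-0.3, 1.2, -0.0]
width: 0.996
```

```bash
python3 -c "
from h import *
look('side','s1')
delta((.515,.022,.089),pose(CY))"
```

```text
t 2.25 pos [0.515  0.0232 0.2098] x [ 0.    -0.001 -1.   ] y [-0.957  0.289 -0.001] z [ 0.289  0.957 -0.   ] F [-0.1 -0.4 -0.2] w 1.002 j [-0.4   0.27  0.31  1.88 -0.1   1.    1.23]
shift [120.8  -0.3  -1.1] turn [-0.1 -0.   0. ] dist 121.0 ang 0.1
```

View pics/s1.png

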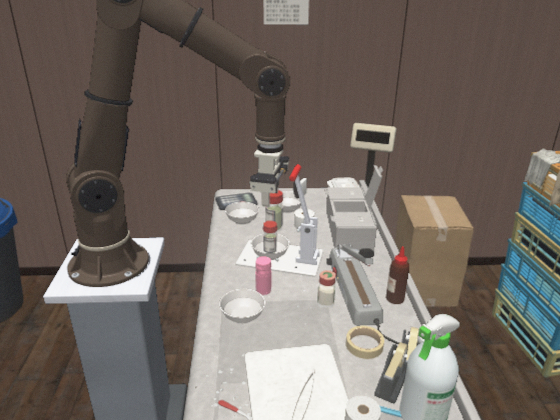

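```bash
python3 -c "
from h import *
p,d,W=look('side')
cv2.imwrite('pics/s1z.png',cv2.resize(p[130:280,210:350],None,fx=4,fy=4,interpolation=2)[:,:,::-1])
p,d,W2=look('top')
cv2.imwrite('pics/t1z.png',cv2.resize(p[130:280,200:340],None,fx=4,fy=4,interpolation=2)[:,:,::-1])
for X in (W,W2):
  A=X.reshape(-1,3);A=A[~np.isnan(A[:,0])]
  L=np.stack([(A-SEAT)@CX,(A-SEAT)@CY,A[:,2]],1)
  for z in np.arange(.2,.46,.02):
    S=L[(abs(L[:,2]-z)<.01)&(abs(L[:,0])<.13)&(abs(L[:,1])<.14)]
    if len(S): print(z.round(2),len(S),S.min(0).round(3)[:2],S.max(0).round(3)[:2], np.histogram(S[:,0],bins=np.arange(-.13,.14,.02))[0])
"
```

```text
0.2 33 [ 0.006 -0.016] [0.116 0.058] [ 0  0  0  0  0  0  1  0  0  0  0 14 18]
0.22 66 [-0.013 -0.063] [0.111 0.057] [ 0  0  0  0  0  3 28  3  0  0  0 31  1]
0.24 93 [-0.011 -0.065] [0.104 0.054] [ 0  0  0  0  0  6 35  6  0  0 12 34  0]
0.26 102 [-0.011 -0.067] [0.099 0.054] [ 0  0  0  0  0  2 39  2  0  0 36 23  0]
0.28 171 [-0.037 -0.089] [0.094 0.084] [ 0  0  0  0  9 23 31 33 26  0 40  9  0]
0.3 273 [-0.037 -0.094] [0.089 0.1  ] [ 0  0  0  0 18 40 36 95 57  0 27  0  0]
0.32 493 [-0.04  -0.098] [0.087 0.096] [  0   0   0   0  18  79  89 167  36   8  96   0   0]
0.34 137 [-0.023 -0.053] [0.024 0.023] [ 0  0  0  0  0 31 41 65  0  0  0  0  0]
0.36 118 [-0.034 -0.051] [0.036 0.001] [ 0  0  0  0  2 31 45 36  4  0  0  0  0]
0.38 271 [-0.039 -0.053] [0.037 0.024] [ 0  0  0  0 25 65 61 73 47  0  0  0  0]
0.4 116 [-0.034 -0.042] [0.041 0.01 ] [ 0  0  0  0  2 21 37 45 11  0  0  0  0]
0.42 216 [-0.043 -0.043] [0.042 0.019] [ 0  0  0  0 19 43 51 53 50  0  0  0  0]
0.44 185 [-0.036 -0.041] [0.04  0.007] [ 0  0  0  0 12 37 44 53 39  0  0  0  0]
0.28 3 [-0.038  0.076] [-0.038  0.088] [0 0 0 0 3 0 0 0 0 0 0 0 0]
0.3 28 [-0.039 -0.062] [0.033 0.098] [ 0  0  0  0 17  3  0  3  5  0  0  0  0]
0.32 469 [-0.039 -0.089] [0.085 0.101] [  0   0   0   0  52 138 126 120  19   1  13   0   0]
```

View pics/s1z.png

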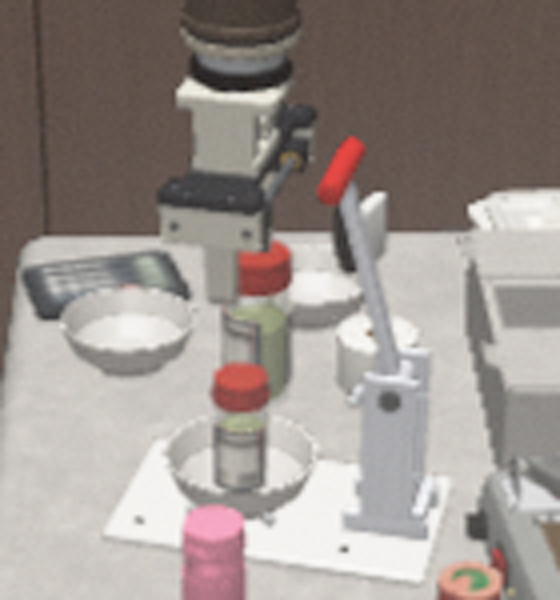

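View pics/t1z.png

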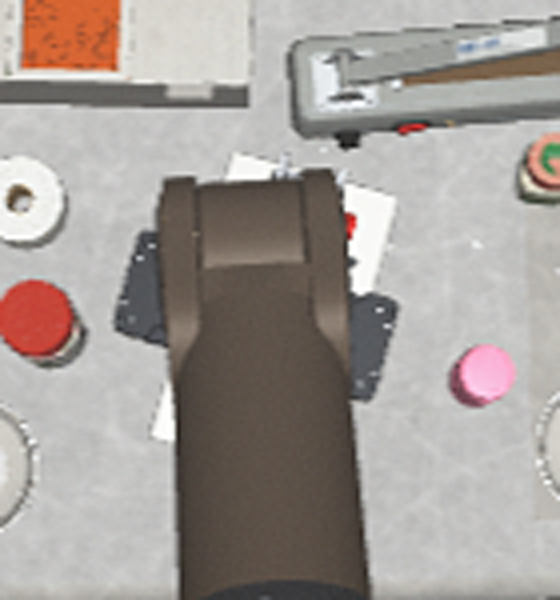

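```bash
python3 -c "
from h import *
p,d,W=look('side')
p,d,W2=look('top')
for X in (W,W2):
  A=X.reshape(-1,3);A=A[~np.isnan(A[:,0])]
  L=np.stack([(A-SEAT)@CX,(A-SEAT)@CY,A[:,2]],1)
  for z in np.arange(.3,.8,.02):
    S=L[(abs(L[:,2]-z)<.01)&(abs(L[:,0])<.2)&(abs(L[:,1])<.2)]
    if len(S): print(z.round(2),len(S),S.min(0).round(3)[:2],S.max(0).round(3)[:2])
"
```

```text
0.3 258 [-0.039 -0.092] [0.089 0.091]
0.32 499 [-0.038 -0.095] [0.086 0.105]
0.34 127 [-0.024 -0.052] [0.023 0.019]
0.36 121 [-0.038 -0.048] [0.034 0.004]
0.38 265 [-0.038 -0.049] [0.035 0.028]
0.4 119 [-0.039 -0.039] [0.04  0.012]
0.42 203 [-0.042 -0.041] [0.041 0.011]
0.44 194 [-0.041 -0.041] [0.039 0.01 ]
0.46 198 [-0.042 -0.041] [0.039 0.011]
0.48 200 [-0.04 -0.04] [0.039 0.007]
0.5 208 [-0.039 -0.04 ] [0.039 0.006]
0.52 193 [-0.038 -0.041] [0.041 0.005]
0.54 183 [-0.043 -0.053] [0.044 0.01 ]
0.56 258 [-0.043 -0.062] [ 0.058 -0.019]
0.58 364 [-0.082 -0.065] [ 0.06  -0.019]
0.6 444 [-0.114 -0.068] [0.057 0.049]
0.62 541 [-0.149 -0.073] [0.051 0.061]
0.64 561 [-0.178 -0.083] [0.026 0.05 ]
0.66 549 [-0.198 -0.095] [-0.01   0.042]
0.68 517 [-0.199 -0.118] [-0.048 -0.009]
0.7 463 [-0.2  -0.12] [-0.079 -0.022]
0.72 366 [-0.2   -0.118] [-0.108 -0.029]
0.74 259 [-0.199 -0.116] [-0.136 -0.044]
0.76 157 [-0.2   -0.109] [-0.159 -0.047]
0.78 9 [-0.2   -0.087] [-0.195 -0.063]
0.3 35 [-0.04  -0.086] [0.085 0.101]
0.32 462 [-0.04  -0.087] [0.086 0.102]
0.58 10 [-0.057 -0.027] [0.054 0.058]
0.6 164 [-0.05  -0.052] [0.056 0.067]
0.62 732 [-0.043 -0.046] [0.048 0.064]
0.64 784 [-0.118 -0.068] [0.022 0.055]
0.66 681 [-0.128 -0.082] [-0.017  0.041]
0.68 673 [-0.163 -0.088] [-0.05   0.012]
0.7 752 [-0.194 -0.115] [-0.082  0.002]
0.72 761 [-0.199 -0.114] [-0.11  -0.007]
0.74 617 [-0.2   -0.107] [-0.14  -0.009]
0.76 655 [-0.2   -0.103] [-0.159 -0.021]
0.78 13 [-0.2   -0.083] [-0.197 -0.061]
```

send_rows([
  [[10, 0, -1, 0, 0, 0, 100], [27, 0, -1, 0, 0, 0, 100], [45, 0, -1, 0, 0, 0, 100], [63, 0, -1, 0, 0, 0, 100], [82, 0, -1, 0, 0, 0, 100], [100, 0, -1, 0, 0, 0, 100], [114, 0, -1, 0, 0, 0, 100], [121, 0, -1, 0, 0, 0, 100]],
])

```text
clock: 3.25
position: [0.5128, 0.0253, 0.0871]
ee_rot: [-0.994, 1.334, 0.996]
force: [-0.6, -0.2, 0.5]
width: 0.997
```

send_rows([
  [[0, 0, 0, 0, 0, 0, 70], [0, 0, 0, 0, 0, 0, 55], [0, 0, 0, 0, 0, 0, 45], [0, 0, 0, 0, 0, 0, 35], [0, 0, 0, 0, 0, 0, 30], [0, 0, 0, 0, 0, 0, 30], [0, 0, 0, 0, 0, 0, 30], [0, 0, 0, 0, 0, 0, 30]],
], grip_force=20)

```text
clock: 4.05
position: [0.5141, 0.0245, 0.0889]
ee_rot: [-0.994, 1.332, 0.993]
force: [0.1, 0.6, 1.6]
width: 0.483
```

```bash
python3 -c "
from h import *
st()"
```

```text
t 4.05 pos [0.5141 0.0245 0.0889] x [ 0.  0. -1.] y [-0.958  0.285 -0.   ] z [0.285 0.958 0.   ] F [0.1 0.6 1.6] w 0.483 j [-0.36  0.43  0.27  2.01 -0.17  0.72  1.3 ]
```

send_rows([
  [[-6, 0, 0, 0, 0, 0, 30], [-20, 0, 0, 0, 0, 0, 30], [-40, 0, 0, 0, 0, 0, 30], [-62, 0, 0, 0, 0, 0, 30], [-85, 0, 0, 0, 0, 0, 30], [-105, 0, 0, 0, 0, 0, 30], [-122, 0, 0, 0, 0, 0, 30], [-130, 0, 0, 0, 0, 0, 30]],
])

```text
clock: 4.85
position: [0.5146, 0.0245, 0.2205]
ee_rot: [-0.994, 1.33, 0.993]
force: [0.0, 0.8, -1.4]
width: 0.483
```

```bash
python3 -c "
from h import *
delta((.585,-.185,.22),pose(CY))"
```

```text
t 4.85 pos [0.5146 0.0245 0.2205] x [ 0.002  0.001 -1.   ] y [-0.958  0.285 -0.002] z [0.285 0.958 0.001] F [ 0.   0.8 -1.4] w 0.483 j [-0.4   0.26  0.32  1.87 -0.09  1.02  1.23]
shift [   0.5 -127.3 -180.7] turn [0.1 0.1 0.1] dist 221.0 ang 0.2
```

send_rows([
  [[0, 0, -10, 0, 0, 0, 30], [0, 0, -35, 0, 0, 0, 30], [0, 0, -65, 0, 0, 0, 30], [0, 0, -95, 0, 0, 0, 30], [0, 0, -125, 0, 0, 0, 30], [0, 0, -152, 0, 0, 0, 30], [0, 0, -172, 0, 0, 0, 30], [0, 0, -181, 0, 0, 0, 30]],
])

```text
clock: 5.65
position: [0.4606, -0.1514, 0.2179]
ee_rot: [-0.991, 1.335, 0.992]
force: [-0.3, -0.4, -1.0]
width: 0.486
```

send_rows([
  [[0, -8, 0, 0, 0, 0, 30], [0, -25, 0, 0, 0, 0, 30], [0, -45, 0, 0, 0, 0, 30], [0, -68, 0, 0, 0, 0, 30], [0, -90, 0, 0, 0, 0, 30], [0, -110, 0, 0, 0, 0, 30], [0, -123, 0, 0, 0, 0, 30], [0, -127, 0, 0, 0, 0, 30]],
])

```text
clock: 6.45
position: [0.586, -0.1838, 0.2177]
ee_rot: [-0.995, 1.332, 0.996]
force: [-0.2, -1.1, -1.4]
width: 0.484
```

```bash
python3 -c "
from h import *
look('side','s2')
delta((.585,-.185,.076),pose(CY))"
```

```text
t 6.5 pos [ 0.5856 -0.1841  0.2178] x [-0.001  0.    -1.   ] y [-0.959  0.283  0.001] z [0.283 0.959 0.   ] F [ 0.4 -0.4 -0.9] w 0.481 j [-0.06  0.44  0.41  1.64 -0.19  1.11  1.68]
shift [141.8   0.2  -1.1] turn [ 0.2  0.  -0. ] dist 142.0 ang 0.2
```

View pics/s2.png

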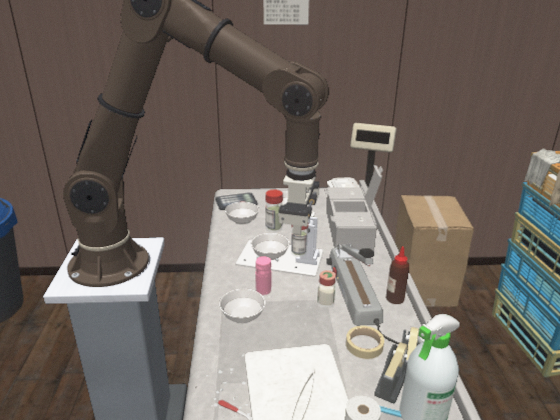

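send_rows([
  [[10, 0, -1, 0, 0, 0, 30], [28, 0, -1, 0, 0, 0, 30], [48, 0, -1, 0, 0, 0, 30], [70, 0, -1, 0, 0, 0, 30], [92, 0, -1, 0, 0, 0, 30], [112, 0, -1, 0, 0, 0, 30], [126, 0, -1, 0, 0, 0, 30], [132, 0, -1, 0, 0, 0, 30]],
])

```text
clock: 7.3
position: [0.5826, -0.1855, 0.0851]
ee_rot: [-0.992, 1.334, 0.996]
force: [-1.1, 0.2, -1.1]
width: 0.487
```

```bash
python3 -c "
from h import *
delta((.585,-.185,.074),pose(CY))"
```

```text
t 7.3 pos [ 0.5826 -0.1855  0.0851] x [-0.002  0.001 -1.   ] y [-0.959  0.285  0.002] z [0.285 0.959 0.   ] F [-1.1  0.2 -1.1] w 0.487 j [-0.02  0.58  0.36  1.78 -0.26  0.84  1.74]
shift [11.1 -2.2  1.2] turn [ 0.1  0.  -0.1] dist 11.0 ang 0.2
```

send_rows([
  [[2, 0, 0, 0, 0, 0, 30], [4, 0, 0, 0, 0, 0, 30], [6, 0, 0, 0, 0, 0, 30], [8, 0, 0, 0, 0, 0, 30], [9, 0, 0, 0, 0, 0, 30], [10, 0, 0, 0, 0, 0, 30], [11, 0, 0, 0, 0, 0, 30], [11, 0, 0, 0, 0, 0, 30]],
])

```text
clock: 8.1
position: [0.5838, -0.1861, 0.0756]
ee_rot: [-0.993, 1.332, 0.994]
force: [-0.2, -0.1, -1.1]
width: 0.484
```

send_rows([
  [[0.5, 0, 0, 0, 0, 0, 30], [1, 0, 0, 0, 0, 0, 30], [1.5, 0, 0, 0, 0, 0, 30], [2, 0, 0, 0, 0, 0, 30], [2.5, 0, 0, 0, 0, 0, 30], [2.5, 0, 0, 0, 0, 0, 30], [2.5, 0, 0, 0, 0, 0, 30], [2.5, 0, 0, 0, 0, 0, 30]],
])

```text
clock: 8.9
position: [0.5839, -0.1861, 0.0733]
ee_rot: [-0.994, 1.332, 0.994]
force: [-0.0, -0.4, -0.6]
width: 0.48
```

Near or at contact; release gradually.

send_rows([
  [[0.3, 0, 0, 0, 0, 0, 48], [0.5, 0, 0, 0, 0, 0, 50], [0.5, 0, 0, 0, 0, 0, 54], [0.5, 0, 0, 0, 0, 0, 58], [0.5, 0, 0, 0, 0, 0, 62], [0.5, 0, 0, 0, 0, 0, 66], [0.5, 0, 0, 0, 0, 0, 70], [0.5, 0, 0, 0, 0, 0, 72]],
])

```text
clock: 9.7
position: [0.5839, -0.1861, 0.0727]
ee_rot: [-0.994, 1.332, 0.994]
force: [0.3, 0.7, -0.5]
width: 0.714
```

send_rows([
  [[-5, 0, 0, 0, 0, 0, 72], [-20, 0, 0, 0, 0, 0, 72], [-40, 0, 0, 0, 0, 0, 72], [-65, 0, 0, 0, 0, 0, 72], [-90, 0, 0, 0, 0, 0, 72], [-115, 0, 0, 0, 0, 0, 72], [-140, 0, 0, 0, 0, 0, 72], [-155, 0, 0, 0, 0, 0, 72]],
])

```text
clock: 10.5
position: [0.5845, -0.1866, 0.2313]
ee_rot: [-0.995, 1.33, 0.991]
force: [0.6, 0.4, -0.1]
width: 0.72
```

Run:
```python
from h import *
p,d,W=look('side','s3')
p,d,W=look('top','t3')
for c in [(.595,.358),(.421,.273),(.429,-.267)]: print(bowl(W,c))
delta((.42,-.20,.2),pose(CX,20))
```

```text
(170, array([0.5945, 0.3575, 0.0591]), np.float64(0.051))
(180, array([0.4215, 0.2734, 0.0591]), np.float64(0.053))
(66, array([ 0.4294, -0.2664,  0.0594]), np.float64(0.05))
t 10.6 pos [ 0.5852 -0.1868  0.2314] x [ 0.005 -0.001 -1.   ] y [-0.958  0.285 -0.005] z [0.285 0.958 0.001] F [0.1 0.2 0.4] w 0.721 j [-0.07  0.42  0.41  1.62 -0.19  1.13  1.68]
shift [ 30.5 154.7 -59.8] turn [ 89.1 -15.4 -15.5] dist 169.0 ang 91.8
```

View pics/s3.png

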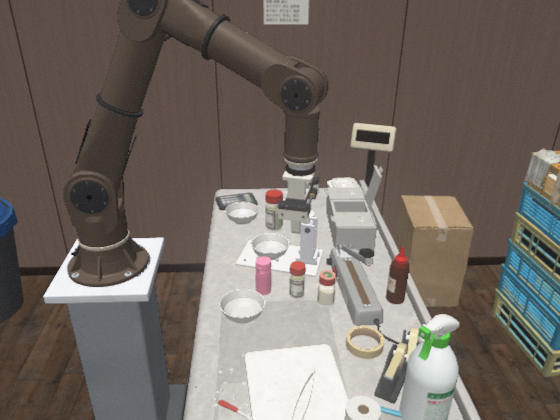

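```bash
cat >> h.py <<'E'
MB=pose(CX,20); XB=MB[:,0]
def rimtcp(c,und=0.,h=.033,r=.0555,back=0.):
    return np.array([c[0],c[1],und+h])-r*CX-back*XB
E
python3 - <<'E'
from h import *
P=rimtcp((.4294,-.2664),back=.12);print(P);delta(P,MB)
E
```

```text
[ 0.3369295  -0.23865752  0.14576311]
t 10.6 pos [ 0.5852 -0.1868  0.2314] x [ 0.005 -0.001 -1.   ] y [-0.958  0.285 -0.005] z [0.285 0.958 0.001] F [0.1 0.2 0.4] w 0.721 j [-0.07  0.42  0.41  1.62 -0.19  1.13  1.68]
shift [  84.4  223.6 -120.6] turn [ 89.1 -15.4 -15.5] dist 268.0 ang 91.8
```

```bash
cat >> h.py <<'E'
def rim(c,side,und=0.,h=.033,r=.0555,back=0.):
    # side -1: grasp on -CY side; +1: +CY side
    M=pose(CY,-20*side); P=np.array([c[0],c[1],und+h])+side*r*CY-back*M[:,0]
    return P,M
E
python3 - <<'E'
from h import *
P,M=rim((.4294,-.2664),-1,back=.10);print(P);delta(P,M)
E
```

```text
[ 0.40362318 -0.35231861  0.12696926]
t 10.6 pos [ 0.5852 -0.1868  0.2314] x [ 0.005 -0.001 -1.   ] y [-0.958  0.285 -0.005] z [0.285 0.958 0.001] F [0.1 0.2 0.4] w 0.721 j [-0.07  0.42  0.41  1.62 -0.19  1.13  1.68]
shift [ 103.6  127.3 -210.5] turn [  0.2 -20.    0.3] dist 267.0 ang 20.0
```

send_rows([
  [[0, 10, -15, 0, -1, 0, 60], [5, 28, -45, 0, -4, 0, 50], [15, 48, -80, 0, -8, 0, 40], [30, 70, -115, 0, -12, 0, 32], [50, 92, -150, 0, -15, 0, 32], [75, 110, -182, 0, -18, 0, 32], [95, 122, -203, 0, -20, 0, 32], [103, 127, -210, 0, -20, 0, 32]],
])

```text
clock: 11.4
position: [0.3979, -0.354, 0.1223]
ee_rot: [-0.77, 1.046, 1.106]
force: [0.2, -0.7, -0.0]
width: 0.322
```

Run:
```python
from h import *
p,d,W=look('top','t4'); print(bowl(W,(.4294,-.2664)))
p,d,W=look('side'); cv2.imwrite('pics/s4z.png',cv2.resize(p[180:360,170:350],None,fx=3.3,fy=3.3,interpolation=2)[:,:,::-1]); print(bowl(W,(.4294,-.2664)))
P,M=rim((.4294,-.2664),-1);delta(P,M)
```

```text
(168, array([ 0.4291, -0.2664,  0.0591]), np.float64(0.053))
(231, array([ 0.4295, -0.2697,  0.0588]), np.float64(0.05))
t 11.5 pos [ 0.4004 -0.3517  0.1234] x [ 0.096  0.329 -0.94 ] y [-0.958  0.288  0.003] z [0.272 0.899 0.342] F [-0.7  1.2  0.5] w 0.318 j [ 0.58  0.53  0.35  1.8  -0.52  1.11  2.48]
shift [96.7 -3.5  1.5] turn [-0.1  0.  -0.1] dist 97.0 ang 0.2
```

View pics/s4z.png

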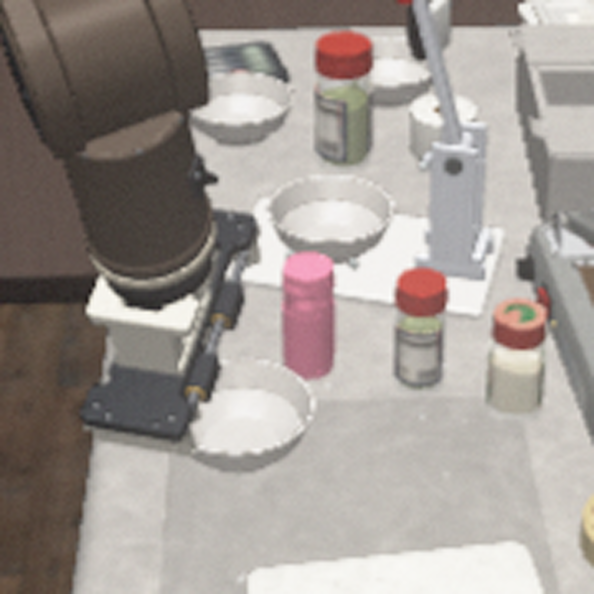

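send_rows([
  [[8, -1, 1, 0, 0, 0, 32], [22, -2, 1, 0, 0, 0, 32], [38, -3, 1, 0, 0, 0, 32], [54, -3, 1, 0, 0, 0, 32], [70, -3, 1, 0, 0, 0, 32], [83, -3, 1, 0, 0, 0, 32], [92, -3, 1, 0, 0, 0, 32], [96, -3, 1, 0, 0, 0, 32]],
])

```text
clock: 12.3
position: [0.4152, -0.3184, 0.0341]
ee_rot: [-0.777, 1.041, 1.111]
force: [-0.1, 0.1, 0.4]
width: 0.319
```

Run:
```python
from h import *
P,M=rim((.4294,-.2672),-1);delta(P,M)
```

```text
t 12.3 pos [ 0.4152 -0.3184  0.0341] x [ 0.097  0.329 -0.939] y [-0.959  0.284  0.001] z [0.267 0.901 0.343] F [-0.1  0.1  0.4] w 0.319 j [ 0.57  0.63  0.29  1.9  -0.61  0.91  2.55]
shift [ 0.3  1.1 -2.6] turn [ 0.2  0.  -0.1] dist 3.0 ang 0.2
```

Shift slightly and close.

send_rows([
  [[0, 1, -2, 0, 0, 0, 30], [0, 1, -2, 0, 0, 0, 22], [0, 1, -2, 0, 0, 0, 15], [0, 1, -2, 0, 0, 0, 8], [0, 1, -2, 0, 0, 0, 2], [0, 1, -2, 0, 0, 0, 0], [0, 1, -2, 0, 0, 0, 0], [0, 1, -2, 0, 0, 0, 0]],
], grip_force=25)

```text
clock: 13.1
position: [0.4134, -0.3215, 0.0344]
ee_rot: [-0.778, 1.042, 1.109]
force: [0.2, -0.3, 1.9]
width: 0.025
```

send_rows([
  [[-1, 0, 0, 0, 0, 0, 0], [-3, 0, 1, 0, 0, 0, 0], [-8, 0, 3, 0, 0, 0, 0], [-14, 0, 5, 0, 0, 0, 0], [-20, 0, 7, 0, 0, 0, 0], [-28, 0, 10, 0, 0, 0, 0], [-35, 0, 12, 0, 0, 0, 0], [-38, 0, 13, 0, 0, 0, 0]],
])

```text
clock: 13.9
position: [0.4134, -0.3223, 0.0754]
ee_rot: [-0.778, 1.041, 1.109]
force: [0.0, -0.2, 0.2]
width: 0.029
```

Run:
```python
from h import *
st()
p,d,W=look('top','t5')
p,d,W=look('side'); cv2.imwrite('pics/s5z.png',cv2.resize(p[180:360,170:350],None,fx=3.3,fy=3.3,interpolation=2)[:,:,::-1])
```

```text
t 13.9 pos [ 0.4134 -0.3223  0.0754] x [ 0.098  0.327 -0.94 ] y [-0.959  0.285 -0.001] z [0.268 0.901 0.341] F [ 0.  -0.2  0.2] w 0.029 j [ 0.55  0.58  0.31  1.88 -0.57  0.99  2.5 ]
```

View pics/s5z.png

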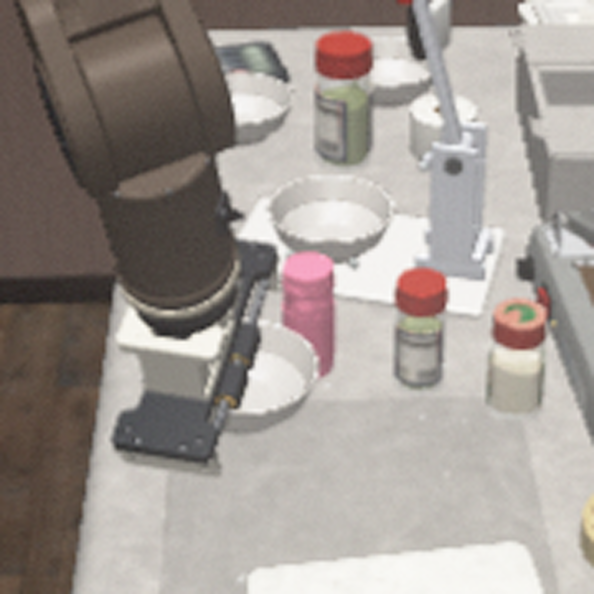

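send_rows([
  [[-10, 0, 4, 0, 0, 0, 0], [-28, 0, 10, 0, 0, 0, 0], [-48, 0, 17, 0, 0, 0, 0], [-70, 0, 25, 0, 0, 0, 0], [-92, 0, 33, 0, 0, 0, 0], [-112, 0, 41, 0, 0, 0, 0], [-125, 0, 46, 0, 0, 0, 0], [-130, 0, 47, 0, 0, 0, 0]],
])

```text
clock: 14.8
position: [0.4133, -0.3225, 0.214]
ee_rot: [-0.779, 1.041, 1.109]
force: [-0.1, 0.3, -0.4]
width: 0.028
```

Run:
```python
from h import *
P,M=rim(SEAT,-1,und=.19);delta(P,M)
```

```text
t 14.8 pos [ 0.4133 -0.3225  0.214 ] x [ 0.099  0.327 -0.94 ] y [-0.959  0.285 -0.002] z [0.267 0.901 0.341] F [-0.1  0.3 -0.4] w 0.028 j [ 0.5   0.41  0.38  1.75 -0.46  1.25  2.35]
shift [ 94.8   0.4 287.1] turn [ 0.2 -0.   0. ] dist 302.0 ang 0.2
```

send_rows([
  [[3, 0, 10, 0, 0, 0, 0], [10, 0, 30, 0, 0, 0, 0], [20, 0, 60, 0, 0, 0, 0], [31, 0, 95, 0, 0, 0, 0], [43, 0, 130, 0, 0, 0, 0], [54, 0, 165, 0, 0, 0, 0], [66, 0, 200, 0, 0, 0, 0], [77, 0, 233, 0, 0, 0, 0]],
])

```text
clock: 15.6
position: [0.4823, -0.0843, 0.2188]
ee_rot: [-0.776, 1.043, 1.112]
force: [0.9, -0.1, 0.4]
width: 0.027
```

send_rows([
  [[6, 0, 20, 0, 0, 0, 0], [12, 0, 36, 0, 0, 0, 0], [16, 0, 47, 0, 0, 0, 0], [18, 0, 53, 0, 0, 0, 0], [18, 0, 54, 0, 0, 0, 0], [18, 0, 54, 0, 0, 0, 0], [18, 0, 54, 0, 0, 0, 0], [18, 0, 54, 0, 0, 0, 0]],
])

```text
clock: 16.4
position: [0.499, -0.0334, 0.2214]
ee_rot: [-0.776, 1.042, 1.109]
force: [1.1, 0.2, -0.9]
width: 0.031
```

Run:
```python
from h import *
p,d,W=look('top')
cv2.imwrite('pics/t6z.png',cv2.resize(p[130:280,200:340],None,fx=4,fy=4,interpolation=2)[:,:,::-1])
p,d,W=look('side'); cv2.imwrite('pics/s6z.png',cv2.resize(p[130:280,210:350],None,fx=4,fy=4,interpolation=2)[:,:,::-1])
A=W.reshape(-1,3);A=A[~np.isnan(A[:,0])]
L=np.stack([(A-SEAT)@CX,(A-SEAT)@CY,A[:,2]],1)
S=L[(abs(L[:,2]-.205)<.045)&(L[:,1]>-.075)&(np.hypot(L[:,0],L[:,1])<.085)]
for z in np.arange(.17,.25,.006):
  q=S[abs(S[:,2]-z)<.003]
  if len(q)>4: print(z.round(3),len(q),q[:,:2].min(0).round(3),q[:,:2].max(0).round(3))
P,M=rim(SEAT,-1,und=.03);delta(P,M)
```

```text
0.194 30 [-0.007 -0.037] [0.029 0.038]
0.2 47 [-0.007 -0.043] [0.037 0.053]
0.206 53 [-0.001 -0.048] [0.055 0.053]
0.212 55 [ 0.002 -0.055] [0.057 0.06 ]
0.218 54 [ 0.001 -0.059] [0.056 0.06 ]
0.224 63 [ 0.002 -0.059] [0.06  0.062]
0.23 75 [ 0.007 -0.061] [0.065 0.069]
0.236 18 [ 0.006 -0.062] [0.064 0.057]
t 16.5 pos [ 0.4991 -0.0331  0.2215] x [ 0.098  0.328 -0.94 ] y [-0.958  0.286 -0.   ] z [0.269 0.9   0.342] F [ 0.1 -0.2 -0.5] w 0.027 j [ 0.03  0.24  0.22  1.95 -0.48  1.    1.8 ]
shift [149.1   0.2 -53.8] turn [ 0.1 -0.  -0. ] dist 158.0 ang 0.1
```

View pics/s6z.png

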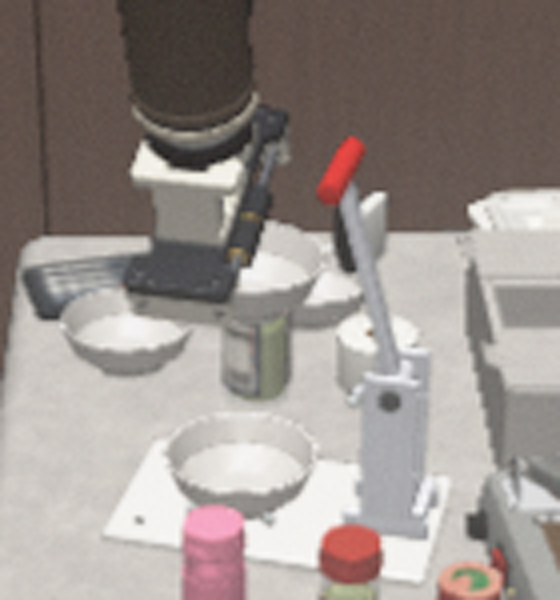

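View pics/t6z.png

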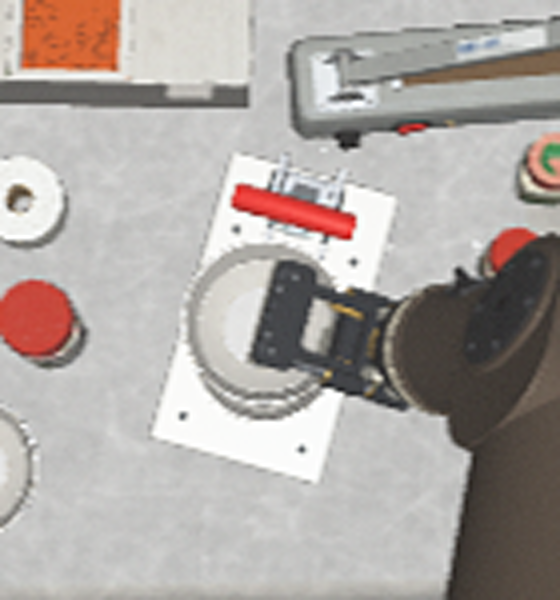

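```bash
cat >> h.py <<'E'
def held(W,z0=.222,z1=.245,side=-1):
    A=W.reshape(-1,3);A=A[~np.isnan(A[:,0])]
    L=np.stack([(A-SEAT)@CX,(A-SEAT)@CY,A[:,2]],1)
    S=L[(L[:,2]>z0)&(L[:,2]<z1)&(L[:,1]*side<.03)&(np.hypot(L[:,0],L[:,1])<.08)]
    r=least_squares(lambda p:np.hypot(S[:,0]-p[0],S[:,1]-p[1])-.0592,[0,0],loss='soft_l1',f_scale=.003).x
    H=np.hypot(S[:,0]-r[0],S[:,1]-r[1]); T=S[H>.055]
    pl=np.linalg.lstsq(np.c_[T[:,:2],np.ones(len(T))],T[:,2],rcond=None)[0]
    print('held n',len(S),'ctr rel seat (cx,cy)',r.round(4),'plane',pl.round(3))
E
python3 - <<'E'
from h import *
p,d,W=look('top');held(W)
print(bowl(W,SEAT,.046,.066))
E
```

```text
held n 147 ctr rel seat (cx,cy) [0.0039 0.0017] plane [-0.023  0.005  0.229]
(61, array([0.5157, 0.0215, 0.0595]), np.float64(0.06))
```

send_rows([
  [[8, 1, -3, 0, 0, 0, 0], [22, 2, -8, 0, 0, 0, 0], [42, 3.3, -15, 0, 0, 0, 0], [63, 3.3, -23, 0, 0, 0, 0], [84, 3.3, -31, 0, 0, 0, 0], [105, 3.3, -39, 0, 0, 0, 0], [122, 3.3, -45, 0, 0, 0, 0], [130, 3.3, -48, 0, 0, 0, 0]],
])

```text
clock: 17.35
position: [0.4946, -0.0321, 0.0809]
ee_rot: [-0.775, 1.044, 1.111]
force: [0.2, 0.8, -0.3]
width: 0.028
```

Run:
```python
from h import *
p,d,W=look('side'); cv2.imwrite('pics/s7z.png',cv2.resize(p[170:290,220:340],None,fx=5,fy=5,interpolation=2)[:,:,::-1])
p,d,W=look('top'); held(W,.082,.105)
P,M=rim(SEAT,-1,und=.0264);delta(P,M)
```

```text
held n 121 ctr rel seat (cx,cy) [-0.0009  0.0013] plane [-0.019 -0.019  0.089]
t 17.45 pos [ 0.4949 -0.0322  0.0817] x [ 0.095  0.328 -0.94 ] y [-0.958  0.285  0.002] z [0.269 0.9   0.342] F [-0.8 -0.1 -0.8] w 0.027 j [ 0.1   0.43  0.14  2.1  -0.66  0.71  2.04]
shift [21.2 -4.2 -6.9] turn [ 0.1 -0.  -0.2] dist 23.0 ang 0.2
```

View pics/s7z.png

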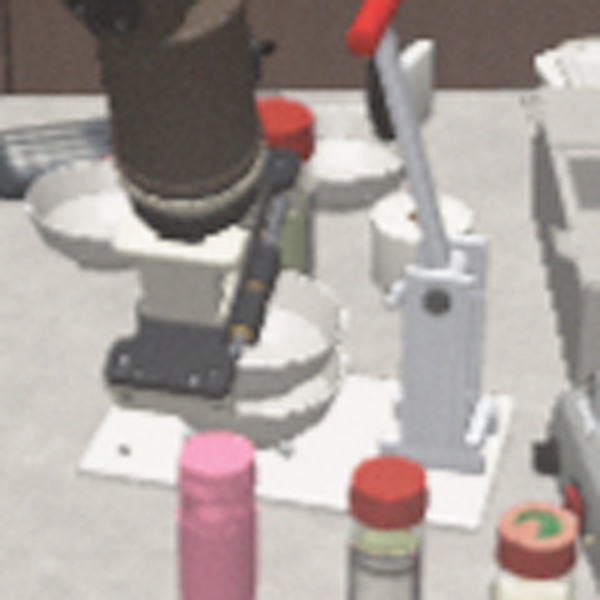

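send_rows([
  [[3, -0.5, -1, 0, 0, 0, 0], [6, -1, -2, 0, 0, 0, 0], [9, -1, -3.2, 0, 0, 0, 0], [12, -1, -4.3, 0, 0, 0, 0], [14, -1, -5, 0, 0, 0, 0], [16, -1, -5.8, 0, 0, 0, 0], [18, -1, -6.5, 0, 0, 0, 0], [18, -1, -6.5, 0, 0, 0, 0]],
])

```text
clock: 18.25
position: [0.4965, -0.0325, 0.0634]
ee_rot: [-0.777, 1.042, 1.11]
force: [1.1, -1.2, -0.6]
width: 0.028
```

send_rows([
  [[1, 0, -0.3, 0, 0, 0, 0], [2, 0, -0.7, 0, 0, 0, 0], [3, 0, -1, 0, 0, 0, 0], [3, 0, -1, 0, 0, 0, 0], [3, 0, -1, 0, 0, 0, 0], [3, 0, -1, 0, 0, 0, 3], [3, 0, -1, 0, 0, 0, 6], [3, 0, -1, 0, 0, 0, 10]],
])

```text
clock: 19.05
position: [0.4968, -0.0324, 0.0606]
ee_rot: [-0.777, 1.042, 1.11]
force: [-0.0, 0.2, -0.7]
width: 0.089
```

send_rows([
  [[0, 0, 0, 0, 0, 0, 13], [0, 0, 0, 0, 0, 0, 15], [-4, 0, 0, 0, 0, 0, 16], [-10, 0, 0, 0, 0, 0, 18], [-20, 0, 0, 0, 0, 0, 22], [-32, 0, 0, 0, 0, 0, 30], [-46, 0, 0, 0, 0, 0, 32], [-60, 0, 0, 0, 0, 0, 32]],
])

```text
clock: 19.85
position: [0.4909, -0.0527, 0.1184]
ee_rot: [-0.777, 1.042, 1.109]
force: [0.2, -0.4, 0.1]
width: 0.317
```

Run:
```python
from h import *
p,d,W=look('side'); cv2.imwrite('pics/s8z.png',cv2.resize(p[170:290,220:340],None,fx=5,fy=5,interpolation=2)[:,:,::-1])
p,d,W=look('top','t8'); held(W,.06,.08)
st()
for c in [(.595,.358),(.421,.273)]: print(bowl(W,c))
```

```text
held n 128 ctr rel seat (cx,cy) [ 0.0005 -0.0001] plane [-0.     0.009  0.066]
t 19.95 pos [ 0.492  -0.0535  0.1192] x [ 0.101  0.327 -0.94 ] y [-0.958  0.286 -0.004] z [0.268 0.901 0.342] F [ 0.3  1.4 -0.3] w 0.325 j [ 0.12  0.38  0.18  2.07 -0.6   0.8   2.01]
(173, array([0.5944, 0.3577, 0.0591]), np.float64(0.051))
(176, array([0.4213, 0.2732, 0.0592]), np.float64(0.051))
```

View pics/s8z.png

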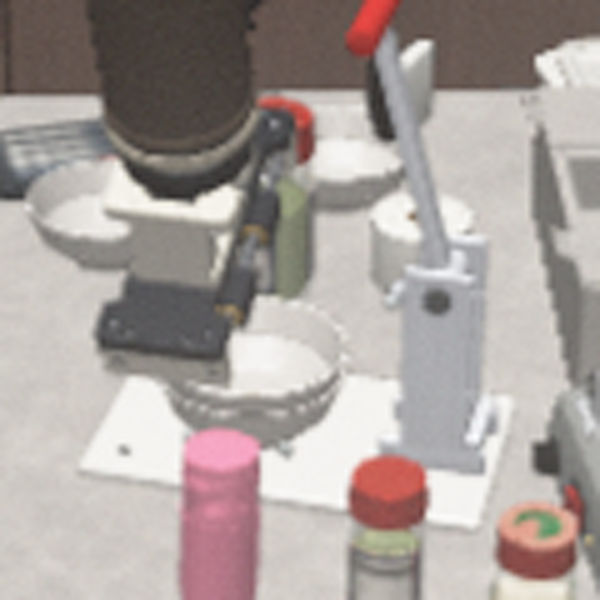

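Run:
```python
from h import *
P,M=rim((.4213,.2733),-1,back=.12);print(P);delta(P,M)
```

```text
[0.39355752 0.1808295  0.14576311]
t 19.95 pos [ 0.492  -0.0535  0.1192] x [ 0.101  0.327 -0.94 ] y [-0.958  0.286 -0.004] z [0.268 0.901 0.342] F [ 0.3  1.4 -0.3] w 0.325 j [ 0.12  0.38  0.18  2.07 -0.6   0.8   2.01]
shift [ 41.5 161.3 193.7] turn [ 0.1 -0.   0.2] dist 256.0 ang 0.2
```

send_rows([
  [[-10, 8, 5, 0, 0, 0, 32], [-15, 26, 25, 0, 0, 0, 32], [-10, 52, 55, 0, 0, 0, 32], [0, 80, 90, 0, 0, 0, 32], [10, 110, 125, 0, 0, 0, 32], [24, 136, 160, 0, 0, 0, 32], [36, 154, 184, 0, 0, 0, 32], [41, 161, 194, 0, 0, 0, 32]],
])

```text
clock: 20.75
position: [0.3897, 0.185, 0.1449]
ee_rot: [-0.779, 1.041, 1.115]
force: [-0.3, -0.1, -0.4]
width: 0.319
```

Run:
```python
from h import *
p,d,W=look('top','t9');print(bowl(W,(.4213,.2733)))
P,M=rim((.4213,.2733),-1);print(P);delta(P,M)
```

```text
(150, array([0.4211, 0.2727, 0.0592]), np.float64(0.05))
[0.40535149 0.22014085 0.033     ]
t 20.8 pos [0.3896 0.1857 0.1448] x [ 0.094  0.329 -0.94 ] y [-0.96   0.28   0.002] z [0.263 0.902 0.342] F [-0.5  2.4  0. ] w 0.32 j [-0.34  0.15  0.02  2.3  -0.57  0.56  1.43]
shift [117.9  -5.6  -3.1] turn [ 0.4  0.  -0.2] dist 118.0 ang 0.5
```

View pics/t9.png

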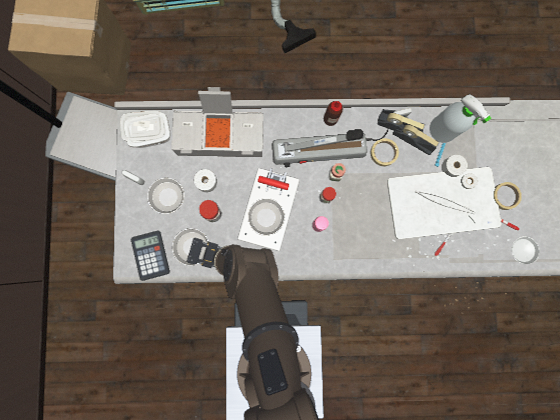

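send_rows([
  [[10, -2, -2, 0, 0, 0, 32], [28, -4, -3, 0, 0, 0, 32], [48, -5.5, -3, 0, 0, 0, 32], [68, -5.5, -3, 0, 0, 0, 32], [88, -5.5, -3, 0, 0, 0, 32], [103, -5.5, -3, 0, 0, 0, 32], [113, -5.5, -3, 0, 0, 0, 32], [117, -5.5, -3, 0, 0, 0, 32]],
])

```text
clock: 21.6
position: [0.4083, 0.2148, 0.0323]
ee_rot: [-0.776, 1.045, 1.109]
force: [-0.2, -0.7, 0.2]
width: 0.319
```

Run:
```python
from h import *
P,M=rim((.4213,.2733),-1);delta(P,M)
```

```text
t 21.6 pos [0.4083 0.2148 0.0323] x [ 0.096  0.327 -0.94 ] y [-0.958  0.287  0.002] z [0.27  0.901 0.341] F [-0.2 -0.7  0.2] w 0.319 j [-0.22  0.43 -0.21  2.34 -0.88  0.24  1.73]
shift [0.8 4.4 4.2] turn [ 0.  -0.1 -0.1] dist 6.0 ang 0.1
```

send_rows([
  [[0, 2, 2, 0, 0, 0, 32], [0, 2, 2, 0, 0, 0, 32], [0, 2, 2, 0, 0, 0, 32], [0, 2, 2, 0, 0, 0, 32], [0, 2, 2, 0, 0, 0, 32], [0, 2, 2, 0, 0, 0, 32], [0, 2, 2, 0, 0, 0, 32], [0, 2, 2, 0, 0, 0, 32]],
])

```text
clock: 22.4
position: [0.4071, 0.2185, 0.0345]
ee_rot: [-0.777, 1.042, 1.11]
force: [-0.3, 0.4, -0.4]
width: 0.32
```

Run:
```python
from h import *
P,M=rim((.4213,.2733),-1);delta(P,M)
```

```text
t 22.4 pos [0.4071 0.2185 0.0345] x [ 0.098  0.328 -0.94 ] y [-0.959  0.285 -0.   ] z [0.268 0.901 0.342] F [-0.3  0.4 -0.4] w 0.32 j [-0.23  0.43 -0.2   2.34 -0.88  0.24  1.72]
shift [1.8 2.1 0.5] turn [ 0.1  0.  -0. ] dist 3.0 ang 0.1
```

Close enough; tweak and grip.

send_rows([
  [[1, 2, 0, 0, 0, 0, 30], [1, 2, 0, 0, 0, 0, 22], [1, 2, 0, 0, 0, 0, 15], [1, 2, 0, 0, 0, 0, 8], [1, 2, 0, 0, 0, 0, 2], [1, 2, 0, 0, 0, 0, 0], [1, 2, 0, 0, 0, 0, 0], [1, 2, 0, 0, 0, 0, 0]],
], grip_force=25)

```text
clock: 23.2
position: [0.4053, 0.2193, 0.0336]
ee_rot: [-0.777, 1.042, 1.11]
force: [-0.0, 0.1, 1.3]
width: 0.034
```

send_rows([
  [[-5, 0, 2, 0, 0, 0, 0], [-18, 0, 6, 0, 0, 0, 0], [-40, 0, 14, 0, 0, 0, 0], [-65, 0, 24, 0, 0, 0, 0], [-90, 0, 33, 0, 0, 0, 0], [-115, 0, 42, 0, 0, 0, 0], [-138, 0, 50, 0, 0, 0, 0], [-150, 0, 55, 0, 0, 0, 0]],
])

```text
clock: 24.0
position: [0.4057, 0.2197, 0.1957]
ee_rot: [-0.777, 1.04, 1.109]
force: [-0.1, 0.8, -1.3]
width: 0.034
```

Run:
```python
from h import *
P,M=rim(SEAT,-1,und=.18);delta(P,M)
```

```text
t 24.0 pos [0.4057 0.2197 0.1957] x [ 0.1    0.329 -0.939] y [-0.958  0.285 -0.002] z [0.267 0.9   0.343] F [-0.1  0.8 -1.3] w 0.034 j [-0.51  0.1   0.12  2.2  -0.46  0.67  1.23]
shift [ -89.9 -161.5 -196.4] turn [0.2 0.1 0.1] dist 270.0 ang 0.2
```

send_rows([
  [[-6, -8, -10, 0, 0, 0, 0], [-16, -25, -32, 0, 0, 0, 0], [-28, -50, -62, 0, 0, 0, 0], [-42, -76, -93, 0, 0, 0, 0], [-57, -102, -124, 0, 0, 0, 0], [-71, -127, -155, 0, 0, 0, 0], [-82, -147, -179, 0, 0, 0, 0], [-88, -158, -192, 0, 0, 0, 0]],
])

```text
clock: 24.8
position: [0.4974, -0.0305, 0.2108]
ee_rot: [-0.776, 1.043, 1.106]
force: [0.2, 0.8, -1.5]
width: 0.035
```

send_rows([
  [[-2, -3, -4, 0, 0, 0, 0], [-2, -3, -4, 0, 0, 0, 0], [-2, -3, -4, 0, 0, 0, 0], [-2, -3, -4, 0, 0, 0, 0], [-2, -3, -4, 0, 0, 0, 0], [-2, -3, -4, 0, 0, 0, 0], [-2, -3, -4, 0, 0, 0, 0], [-2, -3, -4, 0, 0, 0, 0]],
])

```text
clock: 25.6
position: [0.4983, -0.0321, 0.2109]
ee_rot: [-0.777, 1.042, 1.11]
force: [-0.0, 0.9, -0.6]
width: 0.035
```

Run:
```python
from h import *
p,d,W=look('top','t10');held(W,.21,.236);print(bowl(W,(.594,.358)))
P,M=rim(SEAT,-1,und=.06);delta(P,M)
```

```text
held n 175 ctr rel seat (cx,cy) [0.0027 0.002 ] plane [-0.028 -0.023  0.218]
(169, array([0.5943, 0.3575, 0.0592]), np.float64(0.053))
t 25.65 pos [ 0.4984 -0.0322  0.2109] x [ 0.098  0.328 -0.94 ] y [-0.959  0.285 -0.   ] z [0.268 0.901 0.342] F [ 0.  0. -1.] w 0.032 j [-0.07  0.25  0.35  1.97 -0.53  0.99  1.85]
shift [110.7  -0.8 -40.6] turn [ 0.1  0.  -0. ] dist 118.0 ang 0.1
```

send_rows([
  [[6, 1, -3, 0, 0, 0, 0], [18, 2, -8, 0, 0, 0, 0], [35, 2.5, -14, 0, 0, 0, 0], [53, 2.5, -20, 0, 0, 0, 0], [70, 2.5, -26.5, 0, 0, 0, 0], [88, 2.5, -33, 0, 0, 0, 0], [102, 2.5, -38, 0, 0, 0, 0], [108, 2.5, -40.5, 0, 0, 0, 0]],
])

```text
clock: 26.45
position: [0.4942, -0.0325, 0.0933]
ee_rot: [-0.775, 1.044, 1.111]
force: [0.3, -0.2, -0.3]
width: 0.034
```

Run:
```python
from h import *
p,d,W=look('top','t11');held(W,.092,.118)
P,M=rim(SEAT,-1,und=.043);delta(P,M)
```

```text
held n 159 ctr rel seat (cx,cy) [-0.0009  0.0003] plane [-0.029 -0.007  0.1  ]
t 26.5 pos [ 0.4943 -0.0326  0.0932] x [ 0.094  0.328 -0.94 ] y [-0.958  0.285  0.003] z [0.269 0.901 0.341] F [-0.5  0.2  0.4] w 0.038 j [ 0.    0.42  0.28  2.1  -0.7   0.76  2.08]
shift [16.6 -4.7 -4.6] turn [ 0.  -0.  -0.2] dist 18.0 ang 0.2
```

Vertical descent of 16.5 mm, then release.

send_rows([
  [[3, -0.5, -1, 0, 0, 0, 0], [6, -1, -2, 0, 0, 0, 0], [9, -1, -3.2, 0, 0, 0, 0], [12, -1, -4.3, 0, 0, 0, 0], [14, -1, -5, 0, 0, 0, 0], [15.5, -1, -5.6, 0, 0, 0, 0], [15.5, -1, -5.6, 0, 0, 0, 0], [15.5, -1, -5.6, 0, 0, 0, 0]],
])

```text
clock: 27.3
position: [0.4967, -0.0328, 0.0791]
ee_rot: [-0.777, 1.042, 1.11]
force: [-0.9, 0.1, -1.1]
width: 0.038
```

send_rows([
  [[0.5, 0, -0.2, 0, 0, 0, 0], [1, 0, -0.4, 0, 0, 0, 0], [1, 0, -0.4, 0, 0, 0, 0], [1, 0, -0.4, 0, 0, 0, 3], [1, 0, -0.4, 0, 0, 0, 6], [1, 0, -0.4, 0, 0, 0, 9], [1, 0, -0.4, 0, 0, 0, 12], [1, 0, -0.4, 0, 0, 0, 14]],
])

```text
clock: 28.1
position: [0.4967, -0.0328, 0.078]
ee_rot: [-0.777, 1.042, 1.11]
force: [-0.2, 0.5, 0.1]
width: 0.135
```

send_rows([
  [[0, 0, 0, 0, 0, 0, 15], [-1, 0, 0, 0, 0, 0, 15], [-4, 0, 0, 0, 0, 0, 16], [-10, 0, 0, 0, 0, 0, 18], [-20, 0, 0, 0, 0, 0, 22], [-40, 0, 0, 0, 0, 0, 30], [-65, 0, 0, 0, 0, 0, 32], [-85, 0, 0, 0, 0, 0, 32]],
])

```text
clock: 28.9
position: [0.4883, -0.0617, 0.1597]
ee_rot: [-0.777, 1.042, 1.108]
force: [0.4, -0.6, 0.3]
width: 0.317
```

Run:
```python
from h import *
p,d,W=look('side'); cv2.imwrite('pics/s12z.png',cv2.resize(p[170:290,220:340],None,fx=5,fy=5,interpolation=2)[:,:,::-1])
p,d,W=look('top','t12');held(W,.075,.098);print(bowl(W,(.594,.358)))
A=W.reshape(-1,3);A=A[~np.isnan(A[:,0])]
S=A[(A[:,0]>.5)&(A[:,1]>.26)&(A[:,2]>.06)&(A[:,0]<.85)];print('tall near b1',len(S),S[:,:2].min(0),S.max(0))
S=A[(abs(A[:,0]-.66)<.07)&(A[:,1]>.42)&(A[:,1]<.54)];print('pen',S[:,2].max())
P,M=rim((.5943,.3577),1,back=.12);print(P);delta(P,M)
```

```text
held n 121 ctr rel seat (cx,cy) [-0.0002 -0.0005] plane [-0.015  0.017  0.081]
(170, array([0.5945, 0.3576, 0.059 ]), np.float64(0.052))
tall near b1 1075 [0.64206101 0.26030671] [0.84987374 0.50906847 0.11398946]
pen 0.07374606932411631
[0.62204248 0.4501705  0.14576311]
t 29.0 pos [ 0.4897 -0.0626  0.1608] x [ 0.103  0.326 -0.94 ] y [-0.958  0.287 -0.005] z [0.268 0.901 0.342] F [ 0.4 -0.2 -0.7] w 0.32 j [ 0.    0.32  0.34  2.03 -0.59  0.91  2.01]
shift [195.   20.4 492.2] turn [ 0.  40.   0.3] dist 530.0 ang 40.0
```

View pics/s12z.png

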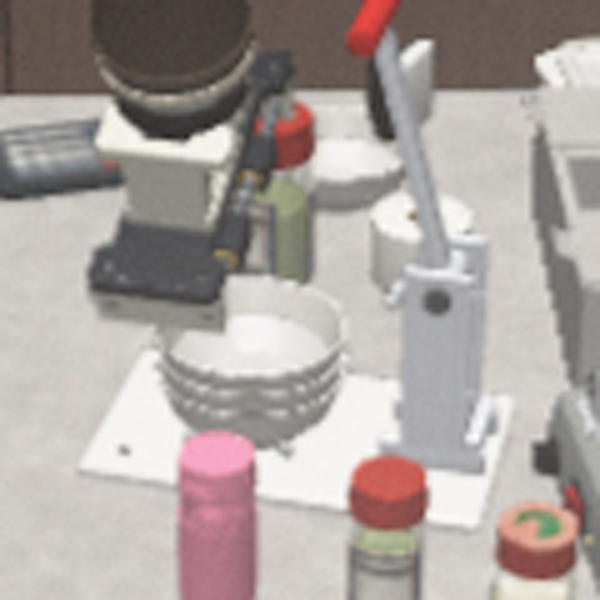

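Run:
```python
from h import *
p,d,W=look('top')
A=W.reshape(-1,3);A=A[~np.isnan(A[:,0])]
for x in np.arange(.54,.78,.03):
  print(x.round(2),[ (lambda S: round(float(S[:,2].max()),3) if len(S) else None)(A[(abs(A[:,0]-x)<.015)&(abs(A[:,1]-y)<.015)]) for y in np.arange(.39,.58,.03)])
```

```text
0.54 [0.053, 0.01, 0.008, 0.009, 0.006, 0.008, None]
0.57 [0.044, 0.048, 0.01, 0.007, 0.009, 0.007, None]
0.6 [0.024, 0.047, 0.008, 0.009, 0.009, 0.008, None]
0.63 [0.046, 0.045, 0.067, 0.008, 0.007, 0.007, None]
0.66 [0.048, 0.007, 0.071, 0.072, 0.064, 0.007, None]
0.69 [0.005, 0.007, 0.007, 0.067, 0.065, 0.008, None]
0.72 [0.007, 0.01, 0.01, 0.008, 0.007, 0.006, None]
0.75 [0.007, 0.006, 0.066, 0.064, 0.009, 0.003, None]
```

```bash
cat >> h.py <<'E'
OUT=np.array([-.5,np.sqrt(.75),0])
def rim2(c,und=0.,h=.033,r=.0555,back=0.):
    M=pose(OUT,-20); return np.array([c[0],c[1],und+h])+r*OUT-back*M[:,0], M
E
python3 - <<'E'
from h import *
P,M=rim2((.5945,.3577),back=.12);print(P);delta((.53,.2,.27),pose(OUT,-5));delta(P,M)
E
```

```text
[0.54622879 0.44130819 0.14576311]
t 29.05 pos [ 0.4891 -0.0616  0.1594] x [ 0.101  0.327 -0.94 ] y [-0.958  0.286 -0.003] z [0.268 0.901 0.342] F [ 0.4 -0.1 -0.3] w 0.322 j [ 0.    0.32  0.34  2.03 -0.59  0.91  2.01]
shift [-14.2  35.3 284.4] turn [-46.5  23.5   6.3] dist 287.0 ang 52.5
t 29.05 pos [ 0.4891 -0.0616  0.1594] x [ 0.101  0.327 -0.94 ] y [-0.958  0.286 -0.003] z [0.268 0.901 0.342] F [ 0.4 -0.1 -0.3] w 0.322 j [ 0.    0.32  0.34  2.03 -0.59  0.91  2.01]
shift [183.1  89.1 463.6] turn [-47.5  37.7   0.2] dist 506.0 ang 60.7
```

send_rows([
  [[-5, 8, 8, 0, 0, 0, 32], [-10, 22, 28, 0, 0, 0, 32], [-10, 38, 60, 0, 0, 0, 32], [-8, 50, 98, 0, 0, 0, 32], [-5, 58, 138, 0, 0, 0, 32], [0, 60, 178, 0, 0, 0, 32], [0, 60, 218, 0, 0, 0, 32], [0, 60, 255, 0, 0, 0, 32]],
])

```text
clock: 29.85
position: [0.4978, 0.1887, 0.2451]
ee_rot: [-0.777, 1.043, 1.112]
force: [1.3, -1.1, -0.9]
width: 0.32
```

Run:
```python
from h import *
P,M=rim2((.5945,.3577),back=.15);print(P);delta(P,M)
```

```text
[0.54109849 0.45019413 0.17395389]
t 29.85 pos [0.4978 0.1887 0.2451] x [ 0.095  0.328 -0.94 ] y [-0.959  0.284  0.002] z [0.267 0.901 0.342] F [ 1.3 -1.1 -0.9] w 0.32 j [-0.44  0.18  0.21  1.96 -0.45  0.88  1.31]
shift [156.9  32.5 222.9] turn [-47.4  37.8  -0.1] dist 274.0 ang 60.6
```

send_rows([
  [[5, 2, 15, -3, 2.4, 0, 32], [20, 6, 45, -9, 7.2, 0, 32], [45, 11, 80, -15, 12, 0, 32], [70, 16, 115, -21.5, 17, 0, 32], [95, 21, 150, -28, 22.3, 0, 32], [120, 26, 183, -34.5, 27.5, 0, 32], [142, 30, 208, -41, 32.7, 0, 32], [157, 32.5, 223, -47.4, 37.8, 0, 32]],
])

```text
clock: 30.65
position: [0.541, 0.4512, 0.1719]
ee_rot: [-1.903, 1.094, 1.33]
force: [-0.2, 0.2, 0.5]
width: 0.322
```

Run:
```python
from h import *
p,d,W=look('top','t13');print(bowl(W,(.5945,.3577)))
p,d,W=look('side'); cv2.imwrite('pics/s13z.png',cv2.resize(p[130:280,190:340],None,fx=4,fy=4,interpolation=2)[:,:,::-1])
P,M=rim2((.5945,.3577),back=.0);print(P);delta(P,M)
```

```text
(171, array([0.5943, 0.3576, 0.059 ]), np.float64(0.051))
[0.56675    0.40576441 0.033     ]
t 30.75 pos [0.5367 0.4544 0.1682] x [ 0.168 -0.3   -0.939] y [-0.86  -0.511  0.009] z [-0.482  0.806 -0.344] F [-0.5  0.1 -0. ] w 0.32 j [-1.03  0.68  0.14  1.35  0.24  1.26  1.11]
shift [146.6  -2.1  -7.2] turn [ 0.8 -0.1 -0.2] dist 147.0 ang 0.9
```

View pics/t13.png

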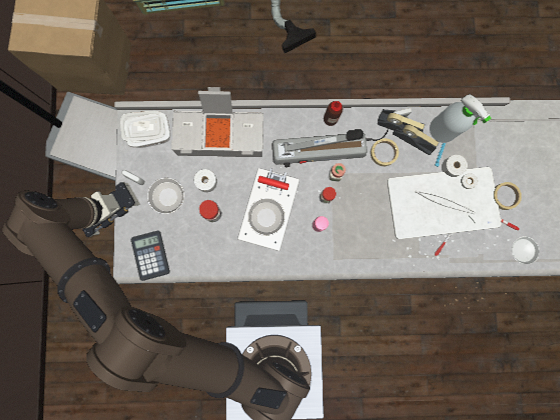

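View pics/s13z.png

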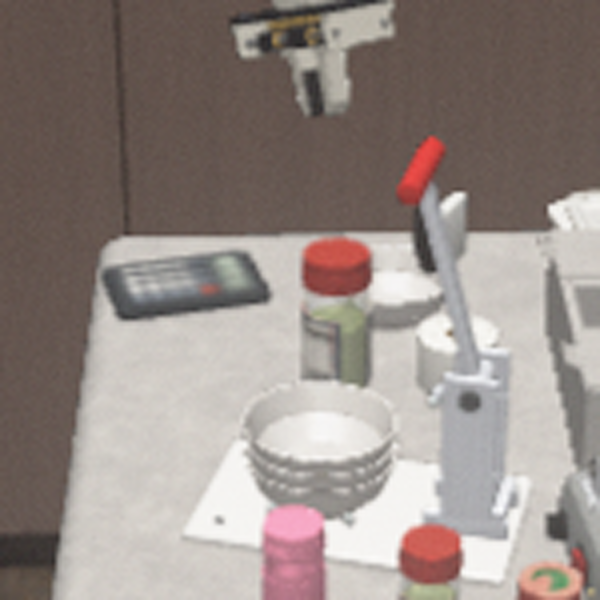

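send_rows([
  [[10, -1, -3, 0.4, 0, 0, 32], [30, -2, -6, 0.8, 0, 0, 32], [54, -2, -7, 0.8, 0, 0, 32], [80, -2, -7, 0.8, 0, 0, 32], [105, -2, -7, 0.8, 0, 0, 32], [126, -2, -7, 0.8, 0, 0, 32], [140, -2, -7, 0.8, 0, 0, 32], [145, -2, -7, 0.8, 0, 0, 32]],
])

```text
clock: 31.55
position: [0.5732, 0.3969, 0.0392]
ee_rot: [-1.883, 1.107, 1.313]
force: [-0.7, 0.3, 0.3]
width: 0.32
```

Run:
```python
from h import *
P,M=rim2((.5945,.3577),back=.0);delta(P,M)
```

```text
t 31.55 pos [0.5732 0.3969 0.0392] x [ 0.169 -0.299 -0.939] y [-0.875 -0.484 -0.003] z [-0.454  0.822 -0.344] F [-0.7  0.3  0.3] w 0.32 j [-0.95  0.79  0.16  1.51  0.27  0.98  1.08]
shift [ 2.1  1.4 12.3] turn [-1.  -0.1 -0.2] dist 13.0 ang 1.1
```

send_rows([
  [[0, 0, 0, 0, 0, 0, 32], [0, 0, 0, 0, 0, 0, 32], [0, 0, 0, 0, 0, 0, 32], [0, 0, 0, 0, 0, 0, 32], [0, 0, 0, 0, 0, 0, 32], [0, 0, 0, 0, 0, 0, 32], [0, 0, 0, 0, 0, 0, 32], [0, 0, 0, 0, 0, 0, 32]],
])

```text
clock: 32.35
position: [0.5728, 0.3999, 0.04]
ee_rot: [-1.885, 1.103, 1.315]
force: [-0.4, 0.2, 0.4]
width: 0.32
```

Run:
```python
from h import *
P,M=rim2((.5945,.3577),back=.0);delta(P,M)
```

```text
t 32.35 pos [0.5728 0.3999 0.04  ] x [ 0.171 -0.297 -0.939] y [-0.873 -0.487 -0.004] z [-0.457  0.821 -0.343] F [-0.4  0.2  0.4] w 0.32 j [-0.95  0.79  0.16  1.5   0.27  0.98  1.08]
shift [ 3.8  2.5 10. ] turn [-0.9 -0.  -0. ] dist 11.0 ang 0.9
```

send_rows([
  [[0, 1, 3, -0.9, 0, 0, 32], [1, 2, 6, -0.9, 0, 0, 32], [2, 2.5, 9, -0.9, 0, 0, 32], [3, 2.5, 10, -0.9, 0, 0, 32], [4, 2.5, 10, -0.9, 0, 0, 32], [4, 2.5, 10, -0.9, 0, 0, 32], [4, 2.5, 10, -0.9, 0, 0, 32], [4, 2.5, 10, -0.9, 0, 0, 32]],
])

```text
clock: 33.15
position: [0.5669, 0.4055, 0.0329]
ee_rot: [-1.896, 1.096, 1.327]
force: [-0.2, 0.6, 0.4]
width: 0.319
```

Run:
```python
from h import *
p,d,W=look('top','t14');print(bowl(W,(.5945,.3577)))
P,M=rim2((.5945,.3577),back=.0);delta(P,M)
```

```text
(105, array([0.5943, 0.3575, 0.0591]), np.float64(0.052))
t 33.2 pos [0.5669 0.4056 0.0329] x [ 0.171 -0.297 -0.939] y [-0.866 -0.5    0.001] z [-0.47   0.813 -0.343] F [0.2 0.4 0.3] w 0.323 j [-0.96  0.8   0.15  1.51  0.27  0.97  1.08]
shift [-0.2  0.   0.2] turn [ 0. -0. -0.] dist 0.0 ang 0.1
```

send_rows([
  [[0, 0, 0, 0, 0, 0, 28], [0, 0, 0, 0, 0, 0, 20], [0, 0, 0, 0, 0, 0, 12], [0, 0, 0, 0, 0, 0, 5], [0, 0, 0, 0, 0, 0, 0], [0, 0, 0, 0, 0, 0, 0], [0, 0, 0, 0, 0, 0, 0], [0, 0, 0, 0, 0, 0, 0]],
], grip_force=25)

```text
clock: 34.0
position: [0.5669, 0.4055, 0.033]
ee_rot: [-1.897, 1.095, 1.327]
force: [-0.6, -1.0, 2.5]
width: 0.033
```

send_rows([
  [[-5, 0, -2, 0, 0, 0, 0], [-18, 0, -6, 0, 0, 0, 0], [-40, 0, -14, 0, 0, 0, 0], [-68, 0, -25, 0, 0, 0, 0], [-98, 0, -36, 0, 0, 0, 0], [-128, 0, -46, 0, 0, 0, 0], [-152, 0, -55, 0, 0, 0, 0], [-168, 0, -61, 0, 0, 0, 0]],
])

```text
clock: 34.8
position: [0.5671, 0.4067, 0.2151]
ee_rot: [-1.895, 1.092, 1.326]
force: [0.1, 0.2, -1.4]
width: 0.031
```

Run:
```python
from h import *
P,M=rim2(SEAT,und=.18);delta(P,M)
```

```text
t 34.8 pos [0.5671 0.4067 0.2151] x [ 0.173 -0.294 -0.94 ] y [-0.866 -0.5   -0.002] z [-0.47   0.814 -0.341] F [ 0.1  0.2 -1.4] w 0.031 j [-0.96  0.62  0.16  1.35  0.25  1.29  1.18]
shift [  87.7  238.3 -237.1] turn [-0.   0.   0.1] dist 347.0 ang 0.1
```

send_rows([
  [[2, 7, -7, 0, 0, 0, 0], [8, 22, -22, 0, 0, 0, 0], [16, 43, -43, 0, 0, 0, 0], [24, 66, -66, 0, 0, 0, 0], [33, 90, -90, 0, 0, 0, 0], [41, 114, -113, 0, 0, 0, 0], [51, 138, -137, 0, 0, 0, 0], [59, 161, -160, 0, 0, 0, 0]],
])

```text
clock: 35.6
position: [0.5111, 0.1752, 0.2103]
ee_rot: [-1.896, 1.097, 1.329]
force: [1.3, -0.9, -0.8]
width: 0.035
```

send_rows([
  [[8, 22, -22, 0, 0, 0, 0], [15, 42, -42, 0, 0, 0, 0], [21, 58, -58, 0, 0, 0, 0], [25, 69, -69, 0, 0, 0, 0], [28, 76, -76, 0, 0, 0, 0], [28.5, 77, -77, 0, 0, 0, 0], [28.5, 77, -77, 0, 0, 0, 0], [28.5, 77, -77, 0, 0, 0, 0]],
])

```text
clock: 36.4
position: [0.4874, 0.0694, 0.2107]
ee_rot: [-1.897, 1.094, 1.328]
force: [-1.1, 0.0, -0.6]
width: 0.036
```

Run:
```python
from h import *
p,d,W=look('top','t15')
cv2.imwrite('pics/t15z.png',cv2.resize(p[130:280,200:340],None,fx=4,fy=4,interpolation=2)[:,:,::-1])
held(W,.21,.236,side=1)
P,M=rim2(SEAT,und=.075);delta(P,M)
```

```text
held n 152 ctr rel seat (cx,cy) [0.0034 0.0072] plane [-0.03  -0.015  0.218]
t 36.45 pos [0.4874 0.0693 0.2107] x [ 0.171 -0.297 -0.939] y [-0.865 -0.501  0.001] z [-0.471  0.813 -0.343] F [-0.4  0.5 -1. ] w 0.031 j [-0.71  0.21  0.23  2.03  0.38  0.94  1.38]
shift [96.7  0.4 34.6] turn [ 0.1 -0.  -0. ] dist 103.0 ang 0.1
```

View pics/t15z.png

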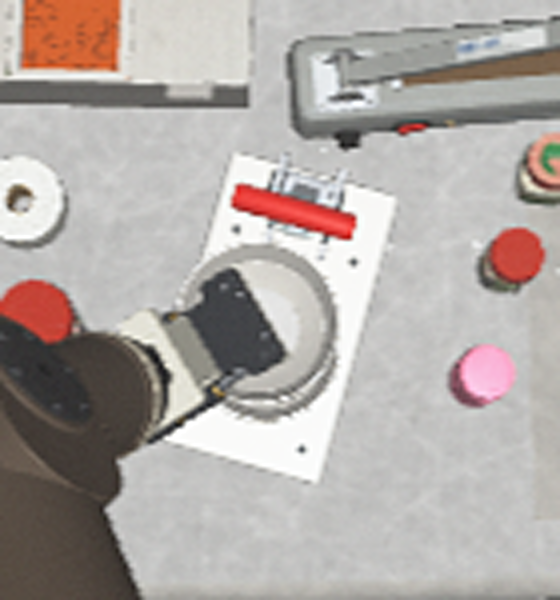

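```bash
cat >> h.py <<'E'
def held2(W,z0,z1):
    A=W.reshape(-1,3);A=A[~np.isnan(A[:,0])]
    D=A-SEAT
    L=np.stack([D@CX,D@CY,A[:,2]],1); o=D@OUT
    S=L[(L[:,2]>z0)&(L[:,2]<z1)&(o<.01)&(np.hypot(L[:,0],L[:,1])<.08)&(np.hypot(L[:,0],L[:,1])>.045)]
    r=least_squares(lambda p:np.hypot(S[:,0]-p[0],S[:,1]-p[1])-.0592,[0,0],loss='soft_l1',f_scale=.002).x
    H=np.hypot(S[:,0]-r[0],S[:,1]-r[1]);T=S[abs(H-.059)<.005]
    pl=np.linalg.lstsq(np.c_[T[:,:2],np.ones(len(T))],T[:,2],rcond=None)[0]
    print('held2',len(S),len(T),r.round(4),'resid',np.median(abs(H-.0592)).round(4),'plane',pl.round(3))
E
python3 - <<'E'
from h import *
p,d,W=look('top');held2(W,.21,.236);held2(W,.215,.236);held2(W,.2,.236)
E
```

```text
held2 139 137 [0.0031 0.0071] resid 0.0015 plane [-0.026 -0.021  0.218]
held2 99 99 [0.0038 0.0065] resid 0.0012 plane [-0.027 -0.025  0.22 ]
held2 234 209 [0.001  0.0083] resid 0.0024 plane [-0.047 -0.016  0.214]
```

send_rows([
  [[6, 2, 0, 0, 0, 0, 0], [17, 4, 4, 0, 0, 0, 0], [32, 6, 9, 0, 0, 0, 0], [47, 6.3, 15, 0, 0, 0, 0], [62, 6.3, 20.5, 0, 0, 0, 0], [76, 6.3, 25.5, 0, 0, 0, 0], [88, 6.3, 30, 0, 0, 0, 0], [93, 6.3, 31.6, 0, 0, 0, 0]],
])

```text
clock: 37.3
position: [0.4815, 0.0627, 0.1108]
ee_rot: [-1.896, 1.098, 1.33]
force: [-0.5, -0.9, -2.0]
width: 0.031
```

send_rows([
  [[0, 0, 0, 0, 0, 0, 0], [0, 0, 0, 0, 0, 0, 0], [0, 0, 0, 0, 0, 0, 0], [0, 0, 0, 0, 0, 0, 0], [0, 0, 0, 0, 0, 0, 0], [0, 0, 0, 0, 0, 0, 0], [0, 0, 0, 0, 0, 0, 0], [0, 0, 0, 0, 0, 0, 0]],
])

```text
clock: 38.1
position: [0.4826, 0.0631, 0.1126]
ee_rot: [-1.896, 1.095, 1.327]
force: [0.2, -0.2, -0.3]
width: 0.032
```

Run:
```python
from h import *
st()
p,d,W=look('top');held2(W,.11,.136);held2(W,.114,.136)
p,d,W=look('side'); cv2.imwrite('pics/s16z.png',cv2.resize(p[170:290,220:340],None,fx=5,fy=5,interpolation=2)[:,:,::-1])
```

```text
t 38.1 pos [0.4826 0.0631 0.1126] x [ 0.171 -0.297 -0.939] y [-0.866 -0.5    0.001] z [-0.47   0.813 -0.343] F [ 0.2 -0.2 -0.3] w 0.032 j [-0.71  0.34  0.25  2.15  0.43  0.68  1.28]
held2 140 138 [-0.0003  0.0001] resid 0.0016 plane [-0.013 -0.022  0.118]
held2 111 111 [ 0.0003 -0.0004] resid 0.0013 plane [-0.02  -0.018  0.12 ]
```

View pics/s16z.png

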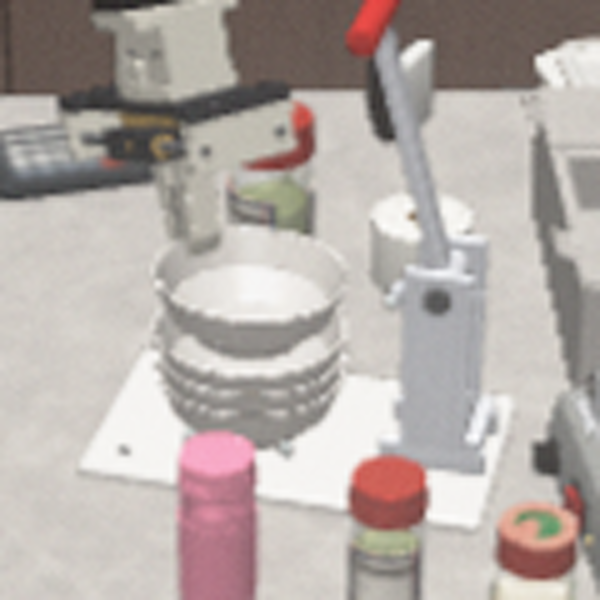

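send_rows([
  [[3, 0, 1, 0, 0, 0, 0], [7, 0, 2.5, 0, 0, 0, 0], [11, 0, 4, 0, 0, 0, 0], [14, 0, 5.1, 0, 0, 0, 0], [17, 0, 6.2, 0, 0, 0, 0], [19, 0, 6.9, 0, 0, 0, 0], [20.5, 0, 7.5, 0, 0, 0, 0], [20.5, 0, 7.5, 0, 0, 0, 0]],
])

```text
clock: 39.0
position: [0.4825, 0.0631, 0.0906]
ee_rot: [-1.896, 1.096, 1.328]
force: [0.4, 0.2, -0.6]
width: 0.03
```

send_rows([
  [[0.5, 0, 0.2, 0, 0, 0, 0], [1, 0, 0.4, 0, 0, 0, 0], [1, 0, 0.4, 0, 0, 0, 0], [1, 0, 0.4, 0, 0, 0, 3], [1, 0, 0.4, 0, 0, 0, 6], [1, 0, 0.4, 0, 0, 0, 9], [1, 0, 0.4, 0, 0, 0, 12], [1, 0, 0.4, 0, 0, 0, 14]],
])

```text
clock: 39.8
position: [0.4826, 0.0631, 0.0897]
ee_rot: [-1.897, 1.095, 1.327]
force: [0.1, -0.9, -0.4]
width: 0.134
```

send_rows([
  [[0, 0, 0, 0, 0, 0, 15], [-1, 0, 0, 0, 0, 0, 15], [-4, 0, 0, 0, 0, 0, 16], [-10, 0, 0, 0, 0, 0, 18], [-20, 0, 0, 0, 0, 0, 22], [-40, 0, 0, 0, 0, 0, 28], [-70, 0, 0, 0, 0, 0, 28], [-100, 0, 0, 0, 0, 0, 28]],
])

```text
clock: 40.6
position: [0.4649, 0.0931, 0.1852]
ee_rot: [-1.896, 1.096, 1.328]
force: [0.7, 0.3, 0.2]
width: 0.281
```

Run:
```python
from h import *
p,d,W=look('side','s17'); cv2.imwrite('pics/s17z.png',cv2.resize(p[170:290,220:340],None,fx=5,fy=5,interpolation=2)[:,:,::-1])
p,d,W=look('top','t17');held2(W,.09,.114)
st()
A=W.reshape(-1,3);A=A[~np.isnan(A[:,0])]; rgb=p.reshape(-1,3)[~np.isnan(W.reshape(-1,3)[:,0])]
L=np.stack([(A-SEAT)@CX,(A-SEAT)@CY,A[:,2]],1)
m=(rgb[:,0]>150)&(rgb[:,1]<70)&(L[:,2]>.25)&(abs(L[:,0]-.08)<.06)
print('handle',m.sum(),L[m].mean(0),L[m].min(0),L[m].max(0))
```

```text
held2 104 103 [-0.001  -0.0013] resid 0.0013 plane [ 0.003 -0.006  0.097]
t 40.7 pos [0.4668 0.0954 0.1873] x [ 0.176 -0.293 -0.94 ] y [-0.865 -0.502 -0.005] z [-0.47   0.814 -0.342] F [ 0.4  0.6 -0.8] w 0.276 j [-0.77  0.22  0.22  2.08  0.39  0.9   1.29]
handle 122 [7.53126946e-02 2.38293382e-04 3.15915288e-01] [ 0.06696112 -0.0437516   0.30437611] [0.08624889 0.04114065 0.32412664]
```

View pics/s17z.png

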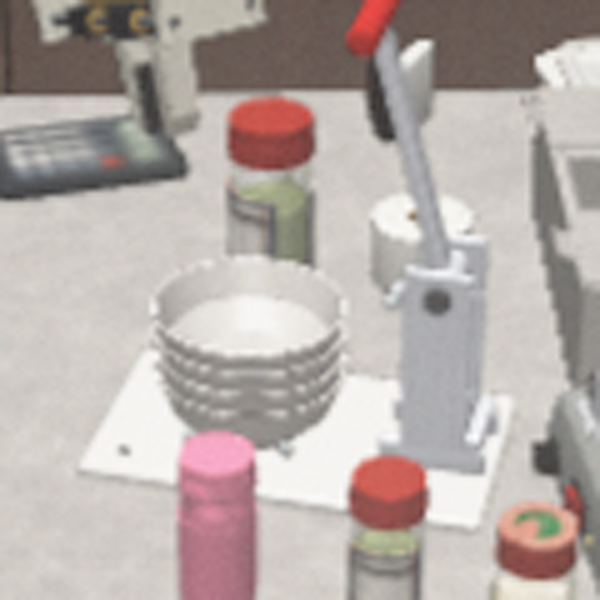

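```bash
cat >> h.py <<'E'
def cp(x,y,z): return SEAT*[1,1,0]+x*CX+y*CY+np.array([0,0,z])
def press(th_deg,pen=0.):
    t=np.deg2rad(th_deg);H=np.array([.125-.18*np.cos(t),.136+.18*np.sin(t)])
    return H
E
python3 - <<'E'
from h import *
M=pose(CY)
delta(cp(.0,.06,.39),M);print(cp(.135,0,.39))
E
```

```text
t 40.7 pos [0.4668 0.0954 0.1873] x [ 0.176 -0.293 -0.94 ] y [-0.865 -0.502 -0.005] z [-0.47   0.814 -0.342] F [ 0.4  0.6 -0.8] w 0.276 j [-0.77  0.22  0.22  2.08  0.39  0.9   1.29]
shift [-173.9  -49.  -114.2] turn [ 46.3 -18.7   8.5] dist 214.0 ang 50.6
[ 0.64430604 -0.01829367  0.39      ]
```

send_rows([
  [[-10, 0, -4, 0, 0, 0, 20], [-32, 0, -12, 5, -2, 1, 10], [-62, 0, -22, 11, -4.5, 2, 0], [-94, 0, -34, 18, -7, 3.3, 0], [-126, 0, -46, 25, -10, 4.6, 0], [-156, 0, -57, 32, -13, 6, 0], [-180, 0, -66, 39, -15.8, 7.2, 0], [-192, 0, -70, 46.3, -18.7, 8.5, 0]],
])

```text
clock: 41.5
position: [0.4661, 0.0926, 0.3904]
ee_rot: [-0.986, 1.34, 0.988]
force: [0.2, -0.3, -0.4]
width: 0.003
```

Run:
```python
from h import *
M=pose(CY)
delta(cp(.145,0,.40),M)
```

```text
t 41.5 pos [0.4661 0.0926 0.3904] x [-0.004 -0.002 -1.   ] y [-0.956  0.295  0.004] z [ 0.295  0.956 -0.003] F [ 0.2 -0.3 -0.4] w 0.003 j [-0.64  0.08  0.37  1.66 -0.03  1.42  1.  ]
shift [ -10.3 -212.9  -53.5] turn [-0.4 -0.2 -0.2] dist 220.0 ang 0.5
```

send_rows([
  [[-4, -8, -3, 0, 0, 0, 0], [-8, -28, -8, 0, 0, 0, 0], [-10, -60, -16, 0, 0, 0, 0], [-10, -98, -26, 0, 0, 0, 0], [-10, -138, -36, 0, 0, 0, 0], [-10, -175, -45, 0, 0, 0, 0], [-10, -202, -51, 0, 0, 0, 0], [-10, -213, -53.5, 0, 0, 0, 0]],
])

```text
clock: 42.3
position: [0.6552, -0.0218, 0.3948]
ee_rot: [-0.993, 1.346, 0.993]
force: [-0.2, 0.1, -1.1]
width: 0.004
```

send_rows([
  [[0, 0, 0, 0, 0, 0, 0], [0, 0, 0, 0, 0, 0, 0], [0, 0, 0, 0, 0, 0, 0], [0, 0, 0, 0, 0, 0, 0], [0, 0, 0, 0, 0, 0, 0], [0, 0, 0, 0, 0, 0, 0], [0, 0, 0, 0, 0, 0, 0], [0, 0, 0, 0, 0, 0, 0]],
])

```text
clock: 43.1
position: [0.654, -0.0198, 0.3975]
ee_rot: [-0.991, 1.341, 0.991]
force: [-0.4, 0.5, 0.3]
width: 0.006
```

Run:
```python
from h import *
M=pose(CY)
delta(cp(.125,0,.311),M);delta(cp(.096,0,.311),M)
p,d,W=look('side'); cv2.imwrite('pics/s18z.png',cv2.resize(p[100:280,210:350],None,fx=3.3,fy=3.3,interpolation=2)[:,:,::-1])
```

```text
t 43.1 pos [ 0.654  -0.0198  0.3975] x [-0.006 -0.005 -1.   ] y [-0.957  0.29   0.004] z [ 0.29   0.957 -0.006] F [-0.4  0.5  0.3] w 0.006 j [-0.35  0.43  0.49  1.21 -0.19  1.54  1.39]
shift [86.6 19.4 -0.8] turn [-0.1 -0.3 -0.2] dist 89.0 ang 0.4
t 43.1 pos [ 0.654  -0.0198  0.3975] x [-0.006 -0.005 -1.   ] y [-0.957  0.29   0.004] z [ 0.29   0.957 -0.006] F [-0.4  0.5  0.3] w 0.006 j [-0.35  0.43  0.49  1.21 -0.19  1.54  1.39]
shift [86.7 48.4 -0.9] turn [-0.1 -0.3 -0.2] dist 99.0 ang 0.4
```

View pics/s18z.png

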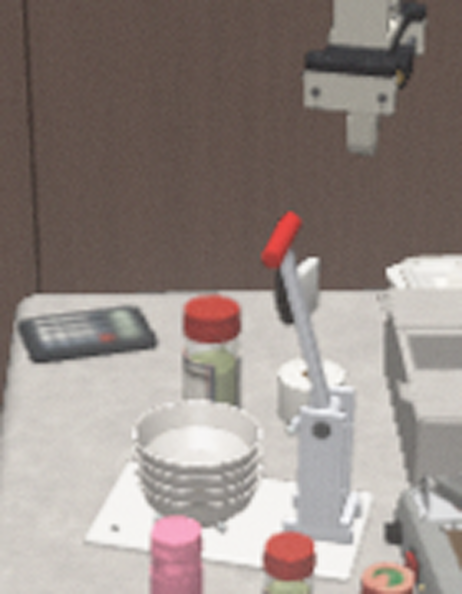

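send_rows([
  [[8, 4, 0, 0, -0.3, 0, 0], [22, 10, -1, 0, -0.3, 0, 0], [38, 15, -1, 0, -0.3, 0, 0], [54, 18, -1, 0, -0.3, 0, 0], [68, 19, -1, 0, -0.3, 0, 0], [78, 19, -1, 0, -0.3, 0, 0], [84, 19, -1, 0, -0.3, 0, 0], [86, 19, -1, 0, -0.3, 0, 0]],
])

```text
clock: 43.95
position: [0.635, -0.0158, 0.3111]
ee_rot: [-0.988, 1.338, 0.993]
force: [0.6, 0.2, -1.0]
width: 0.004
```

Run:
```python
from h import *
M=pose(CY)
s,m=st(); D=s['position']-SEAT; print('carrier coords',(D@CX).round(4),(D@CY).round(4),D[2].round(4))
# path from here: offsets in tool (x down, y=-CX)
for th in [75,70,65,60,55,50,45,40,35,30,25,20,15,10,5,2,0.5]:
    t=np.deg2rad(th);H=press(th); ox=.010*np.sin(t)+.0095*np.sin(t); oz=.010*np.cos(t)
    X=H[0]+ox;Z=H[1]+oz; print(th,'TCP cx,z',np.round([X*1000,Z*1000],1),'rel',((D@CX-X)*1000).round(1),((D[2]-Z)*1000).round(1))
```

```text
t 43.95 pos [ 0.635  -0.0158  0.3111] x [-0.005  0.    -1.   ] y [-0.957  0.29   0.005] z [ 0.29   0.957 -0.001] F [ 0.6  0.2 -1. ] w 0.004 j [-0.37  0.42  0.47  1.44 -0.19  1.33  1.39]
carrier coords 0.1254 -0.0003 0.3111
75 TCP cx,z [ 97.2 312.5] rel 28.2 -1.3
70 TCP cx,z [ 81.8 308.6] rel 43.7 2.6
65 TCP cx,z [ 66.6 303.4] rel 58.8 7.8
60 TCP cx,z [ 51.9 296.9] rel 73.5 14.2
55 TCP cx,z [ 37.7 289.2] rel 87.7 21.9
50 TCP cx,z [ 24.2 280.3] rel 101.2 30.8
45 TCP cx,z [ 11.5 270.4] rel 113.9 40.8
40 TCP cx,z [ -0.4 259.4] rel 125.8 51.8
35 TCP cx,z [-11.3 247.4] rel 136.7 63.7
30 TCP cx,z [-21.1 234.7] rel 146.6 76.5
25 TCP cx,z [-29.9 221.1] rel 155.3 90.0
20 TCP cx,z [-37.5 207. ] rel 162.9 104.2
15 TCP cx,z [-43.8 192.2] rel 169.2 118.9
10 TCP cx,z [-48.9 177.1] rel 174.3 134.0
5 TCP cx,z [-52.6 161.6] rel 178.0 149.5
2 TCP cx,z [-54.2 152.3] rel 179.6 158.8
0.5 TCP cx,z [-54.8 147.6] rel 180.2 163.5
```

send_rows([
  [[-1, 10, 0, 0, 0, 0, 0], [-1, 20, 0, 0, 0, 0, 0], [-1, 28, 0, 0, 0, 0, 0], [1, 37, 0, 0, 0, 0, 0], [3, 45, 0, 0, 0, 0, 0], [6, 54, 0, 0, 0, 0, 0], [10, 64, 0, 0, 0, 0, 0], [14, 73.5, 0, 0, 0, 0, 0]],
])

```text
clock: 44.75
position: [0.5638, 0.0058, 0.2974]
ee_rot: [-0.988, 1.337, 0.993]
force: [1.3, -0.7, 0.2]
width: 0.009
```

Run:
```python
from h import *
s,m=st(); D=s['position']-SEAT; print('carrier coords',(D@CX).round(4),(D@CY).round(4),D[2].round(4))
p,d,W=look('side'); cv2.imwrite('pics/s19z.png',cv2.resize(p[100:280,210:350],None,fx=3.3,fy=3.3,interpolation=2)[:,:,::-1])
```

```text
t 44.75 pos [0.5638 0.0058 0.2974] x [-0.004  0.    -1.   ] y [-0.957  0.29   0.004] z [ 0.29   0.957 -0.001] F [ 1.3 -0.7  0.2] w 0.009 j [-0.45  0.29  0.46  1.64 -0.14  1.24  1.32]
carrier coords 0.051 -0.0 0.2974
```

View pics/s19z.png

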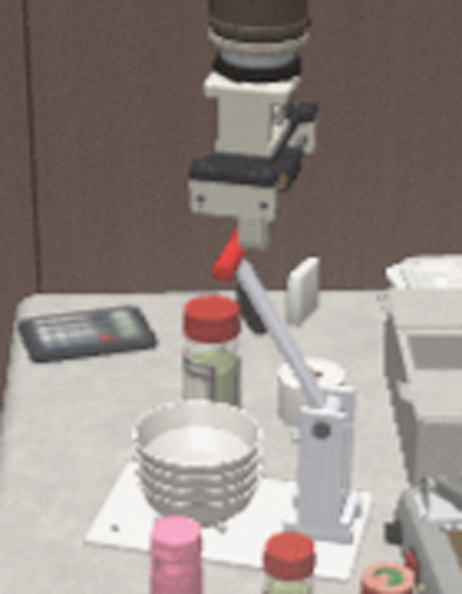

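send_rows([
  [[4, 7, 0, 0, 0, 0, 0], [8, 14, 0, 0, 0, 0, 0], [16.5, 28, 0, 0, 0, 0, 0], [26.5, 40.5, 0, 0, 0, 0, 0], [37.5, 52.3, 0, 0, 0, 0, 0], [49.5, 63.2, 0, 0, 0, 0, 0], [56, 68.5, 0, 0, 0, 0, 0], [62.3, 73, 0, 0, 0, 0, 0]],
])

```text
clock: 45.6
position: [0.4941, 0.0268, 0.2355]
ee_rot: [-0.988, 1.337, 0.993]
force: [-0.5, -0.6, 0.8]
width: 0.003
```

Run:
```python
from h import *
s,m=st(); D=s['position']-SEAT; print('carrier coords',(D@CX).round(4),(D@CY).round(4),D[2].round(4))
p,d,W=look('side'); cv2.imwrite('pics/s20z.png',cv2.resize(p[100:280,210:350],None,fx=3.3,fy=3.3,interpolation=2)[:,:,::-1])
```

```text
t 45.6 pos [0.4941 0.0268 0.2355] x [-0.004  0.    -1.   ] y [-0.957  0.29   0.004] z [ 0.29   0.957 -0.001] F [-0.5 -0.6  0.8] w 0.003 j [-0.52  0.22  0.44  1.89 -0.11  1.06  1.24]
carrier coords -0.0218 0.0001 0.2355
```

View pics/s20z.png

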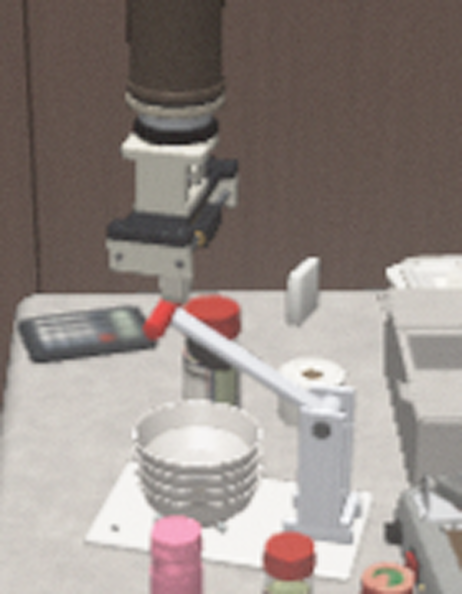

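send_rows([
  [[7, 5, 0, 0, 0, 0, 0], [14, 9.5, 0, 0, 0, 0, 0], [21, 13.5, 0, 0, 0, 0, 0], [28, 17, 0, 0, 0, 0, 0], [35, 20, 0, 0, 0, 0, 0], [42.5, 23, 0, 0, 0, 0, 0], [50, 26, 0, 0, 0, 0, 0], [57.5, 28.5, 0, 0, 0, 0, 0]],
])

```text
clock: 46.45
position: [0.4665, 0.0351, 0.1776]
ee_rot: [-0.988, 1.338, 0.993]
force: [0.7, -0.2, 1.1]
width: 0.006
```

send_rows([
  [[5, 1, 0, 0, 0, 0, 0], [10, 2, 0, 0, 0, 0, 0], [15, 3, 0, 0, 0, 0, 0], [20, 4, 0, 0, 0, 0, 0], [25, 5, 0, 0, 0, 0, 0], [28, 5, 0, 0, 0, 0, 0], [29, 5, 0, 0, 0, 0, 0], [29, 5, 0, 0, 0, 0, 0]],
])

```text
clock: 47.25
position: [0.462, 0.0364, 0.1494]
ee_rot: [-0.988, 1.338, 0.993]
force: [-1.4, -0.5, 1.2]
width: 0.006
```

Run:
```python
from h import *
s,m=st(); D=s['position']-SEAT; print('carrier coords',(D@CX).round(4),(D@CY).round(4),D[2].round(4))
p,d,W=look('side'); cv2.imwrite('pics/s21z.png',cv2.resize(p[140:300,210:350],None,fx=3.7,fy=3.7,interpolation=2)[:,:,::-1])
```

```text
t 47.25 pos [0.462  0.0364 0.1494] x [-0.004  0.    -1.   ] y [-0.957  0.29   0.004] z [ 0.29   0.957 -0.001] F [-1.4 -0.5  1.2] w 0.006 j [-0.52  0.27  0.41  2.07 -0.15  0.83  1.25]
carrier coords -0.0553 0.0 0.1494
```

View pics/s21z.png

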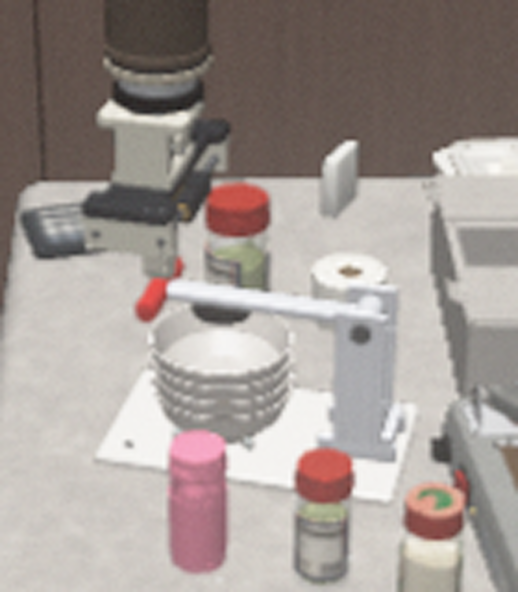

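send_rows([
  [[1, 0, 0, 0, 0, 0, 0], [2, 0, 0, 0, 0, 0, 0], [3, 0, 0, 0, 0, 0, 0], [4, 0, 0, 0, 0, 0, 0], [4.5, 0, 0, 0, 0, 0, 0], [4.5, 0, 0, 0, 0, 0, 0], [4.5, 0, 0, 0, 0, 0, 0], [4.5, 0, 0, 0, 0, 0, 0]],
])

```text
clock: 48.1
position: [0.4622, 0.0365, 0.1451]
ee_rot: [-0.988, 1.337, 0.993]
force: [-1.8, -0.2, 5.1]
width: 0.006
```

send_rows([
  [[-3, 0, 0, 0, 0, 0, 0], [-10, 0, 0, 0, 0, 0, 0], [-25, 0, 0, 0, 0, 0, 0], [-45, 0, 0, 0, 0, 0, 0], [-65, 0, 0, 0, 0, 0, 0], [-85, 0, 0, 0, 0, 0, 0], [-105, 0, 0, 0, 0, 0, 0], [-120, 0, 0, 0, 0, 0, 0]],
])

```text
clock: 48.9
position: [0.4629, 0.0362, 0.2666]
ee_rot: [-0.988, 1.336, 0.992]
force: [0.7, 0.4, 0.3]
width: 0.006
```

send_rows([
  [[0, 5, 5, 0, 0, 0, 0], [0, 15, 25, 0, 0, 0, 0], [0, 25, 55, 0, 0, 0, 0], [0, 30, 90, 0, 0, 0, 0], [0, 30, 125, 0, 0, 0, 0], [0, 30, 160, 0, 0, 0, 0], [0, 30, 190, 0, 0, 0, 0], [0, 30, 200, 0, 0, 0, 0]],
])

```text
clock: 49.7
position: [0.4912, 0.2403, 0.2637]
ee_rot: [-0.991, 1.337, 0.997]
force: [0.5, 0.3, -0.7]
width: 0.009
```

Run:
```python
from h import *
st()
p,d,W=look('side','s22'); cv2.imwrite('pics/s22z.png',cv2.resize(p[160:310,210:350],None,fx=4,fy=4,interpolation=2)[:,:,::-1])
p,d,W=look('top','t22'); held(W,.092,.113,side=-1)
A=W.reshape(-1,3);m=~np.isnan(A[:,0]);A=A[m];rgb=p.reshape(-1,3)[m]
L=np.stack([(A-SEAT)@CX,(A-SEAT)@CY,A[:,2]],1)
q=(rgb[:,0]>140)&(rgb[:,1]<70)&(abs(L[:,0]+.055)<.025)&(abs(L[:,1])<.05)&(L[:,2]>.12)
print('handle',q.sum(),L[q].mean(0).round(4),L[q].max(0).round(4))
for nm,c,z in [('pepper',(.584,-.186),.108),('salt',(.6645,-.2215),.097)]:
    S=A[(np.hypot(A[:,0]-c[0],A[:,1]-c[1])<.04)&(abs(A[:,2]-z)<.007)];print(nm,len(S),S.mean(0).round(4))
```

```text
t 49.7 pos [0.4912 0.2403 0.2637] x [-0.005  0.    -1.   ] y [-0.958  0.286  0.005] z [ 0.286  0.958 -0.001] F [ 0.5  0.3 -0.7] w 0.009 j [-0.79  0.28  0.31  1.73 -0.1   1.15  0.83]
held n 65 ctr rel seat (cx,cy) [-0.001  -0.0008] plane [-0.021 -0.019  0.098]
handle 89 [-0.0565 -0.0033  0.149 ] [-0.0469  0.0407  0.1543]
pepper 139 [ 0.5848 -0.1863  0.1068]
salt 140 [ 0.6641 -0.2217  0.0966]
```

View pics/s22z.png

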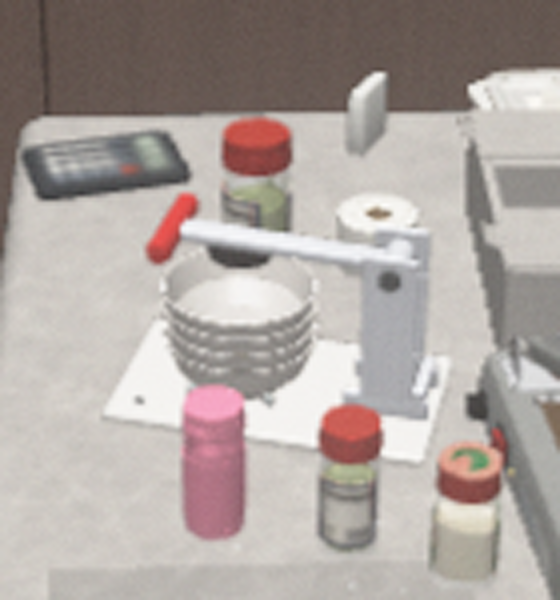

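View pics/t22.png

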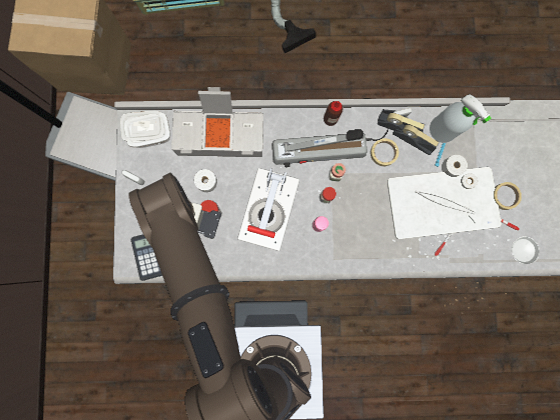

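Run:
```python
from h import *
for k in range(2):
  for n in('side','top'):
    p,d,W=look(n)
    A=W.reshape(-1,3);m=~np.isnan(A[:,0]);A=A[m];rgb=p.reshape(-1,3)[m]
    L=np.stack([(A-SEAT)@CX,(A-SEAT)@CY,A[:,2]],1)
    q=(rgb[:,0]>120)&(rgb[:,1]<70)&(abs(L[:,0]+.055)<.03)&(abs(L[:,1])<.05)&(L[:,2]>.115)
    print(n,q.sum(),np.median(L[q],0).round(4),np.percentile(L[q],95,axis=0).round(4),L[q].min(0).round(4))
    b=(L[:,0]>-.03)&(L[:,0]<.08)&(abs(L[:,1])<.012)&(L[:,2]>.125)
    print('beam slope',np.polyfit(L[b][:,0],L[b][:,2],1).round(3),b.sum())
```

```text
return _methods._mean(a, axis=axis, dtype=dtype,
  ret = um.true_divide(
Traceback (most recent call last):
IndexError: index -1 is out of bounds for axis 0 with size 0
```

Run:
```python
from h import *
st()
p,d,W=look('side','s23'); cv2.imwrite('pics/s23z.png',cv2.resize(p[130:310,210:350],None,fx=3.3,fy=3.3,interpolation=2)[:,:,::-1])
hs=(p[:,:,0]>110)&(p[:,:,1]<80)&(p[:,:,2]<90); hs[:, :240]=0;hs[:,275:]=0
hs[:195]=0;hs[235:]=0
for v,u in np.argwhere(hs)[::12]: 
    D=W[v,u]-SEAT;print(v,u,p[v,u],[round(float(x),3) for x in(D@CX,D@CY,D[2])])
```

```text
t 49.85 pos [0.4913 0.2361 0.2642] x [-0.005 -0.001 -1.   ] y [-0.957  0.289  0.005] z [ 0.289  0.957 -0.002] F [ 0.3 -0.5  1.1] w 0.007 j [-0.79  0.28  0.32  1.73 -0.1   1.15  0.83]
195 267 [172  74  67] [-0.051, 0.16, 0.144]
197 269 [136  66  65] [-0.042, 0.155, 0.14]
198 272 [137  67  64] [-0.029, 0.144, 0.143]
200 267 [138  70  65] [-0.047, 0.147, 0.131]
201 271 [140  68  66] [-0.033, 0.148, 0.129]
203 274 [130  68  66] [-0.025, 0.157, 0.117]
218 253 [198  78  74] [-0.048, -0.02, 0.15]
222 252 [153  71  68] [-0.047, -0.035, 0.144]
```

View pics/s23z.png

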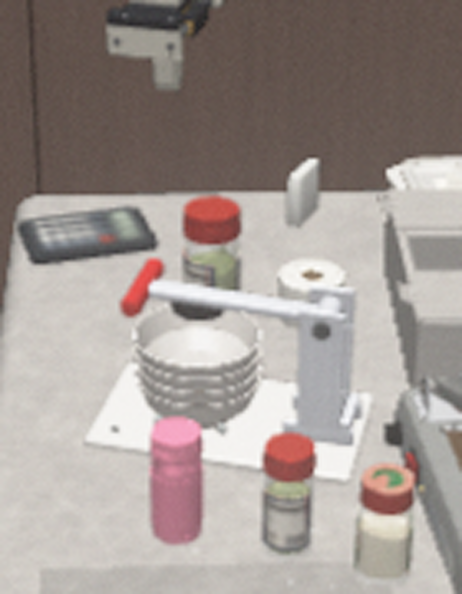

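Run:
```python
from h import *
for z in (.136,.142,.152,.167): print(z,[np.round(px(n,cp(-.0545,0,z)),1) for n in('side','top')])
print('ends',[np.round(px('side',cp(-.0545,y,.136)),1) for y in(-.045,.045)])
for n in('side','top'):
    p,d,W=look(n); P=p.astype(int)
    D=W-SEAT; cx=D@CX;cy=D@CY
    q=(P[:,:,0]>P[:,:,1]*1.7)&(abs(cx+.055)<.03)&(abs(cy)<.055)&(W[:,:,2]>.115)
    v,u=np.nonzero(q); print(n,len(u),'centroid',u.mean().round(1),v.mean().round(1),'ext',u.min(),u.max(),v.min(),v.max(),'z',np.median(W[q][:,2]).round(4))
```

```text
0.136 [array([252.9, 218.6]), array([260.7, 231. ])]
0.142 [array([252.9, 217. ]), array([260.7, 230.9])]
0.152 [array([252.8, 214.2]), array([260.6, 230.7])]
0.167 [array([252.7, 210. ]), array([260.6, 230.4])]
ends [array([248.8, 225.5]), array([256.8, 212.2])]
side 91 centroid 252.4 216.8 ext 247 258 209 225 z 0.1517
top 159 centroid 260.9 231.2 ext 248 274 225 237 z 0.1493
```

```bash
python3 -c "
from h import *
st();print(arm.sign_off())"
```

```text
t 50.0 pos [0.4917 0.2348 0.2649] x [-0.004 -0.    -1.   ] y [-0.957  0.292  0.004] z [ 0.292  0.957 -0.001] F [-0.3 -0.   0.7] w 0.006 j [-0.79  0.28  0.32  1.73 -0.1   1.15  0.83]
the job is handed in; nothing more can be done
None
```

I moved the pepper jar next to the salt jar, nested the three loose bowls (all I found at this start) in the carrier bowl, and pressed the hold-down arm down. I handed the job in at 50 s, and sign-off reported no verdict.

My last checks before handing in:
- **Jars:** both stand upright on the worktop, with their axes about 87 mm apart.
- **Bowls:** the top bowl is within about 1.5 mm of the seat axis and level within the measuring noise (up to about 0.03 rad). Its height is what a full stack of four should give. None of the loose bowls was seen to shift during the run.
- **Hold-down arm:** the press met 5 N at the bottom of its travel. Once I let go, the arm stayed down in every picture over the next two seconds or so.

One reading disagreed slightly. By handle position and depth, the cameras put the handle roughly 3 to 6 mm higher than the nominal 136 mm. That is within the cameras' error, and it still puts the arm above 1.22 rad. I could not read the joint angle directly, so the arm being fully down rests on the pictures and the press force.

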